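# Tip roasted chestnuts into the scale bowl under a low shelf

### The arm

A 7-joint arm with a two-finger parallel gripper is mounted at the origin on a cart in front of the work surface, level with it; the furniture and walls round the work are solid. World frame = base frame: x ahead of the robot, y to its left, z up, the work surface at z = 0. Lengths are in mm, angles in rad, forces in N, time in s.
With the tool pointing down it reaches from about 400 to 875 mm from the base axis. Payload 6.5 kg.
Tool frame: the origin (TCP) lies midway between the tips of the shut fingers; the grasp point (between the pads) lies 19 mm behind it (grip_point_offset is the distance from the TCP to the grasp point, in mm); z points along the fingers, y is the line along which they close (so a half turn about z gives the same grasp; the last joint's range is limited). The gripper opens to 85 mm and grips with 20 to 120 N. Pads are 22 mm wide; open, the fingers measure 114 mm over their backs; the gripper's body (76 mm by 85 mm) begins 54 mm behind the grasp point. The pads swing forward as they close: fully open they stand 13 mm farther back than shut.
Start: joints at [1.035, 0.536, -0.004, 1.538, 0.003, 1.067, -0.071], TCP at [294.255, -579.572, 231.29] pointing down, gripper open.
Joint ranges: [-2.7, 2.7], [-0.37, 2.16], [-1.27, 1.26], [0.24, 2.4], [-1.31, 4.45], [0.19, 1.91], [-2.76, 2.76]. Speed limits (rad/s): [2.39, 2.39, 3.14, 3.14, 3.14, 3.14, 3.14].

### API

Orientations are given as a unit quaternion [w, x, y, z].
In Python, from cell import observe, read_camera, get_calibration, sign_off, grip_point_offset gives the robot as it stands.
- The arm moves only by the tool servo_tool, never from a script. Its argument "deltas" is one flat list of numbers, 7 for each row, row after row: the turn, a rotation vector about the tool's x, y, z normalised to -1 to 1, where 1 is 90 degrees, then the shift along the tool's x, y, z normalised to -1 to 1, where 1 is 40 mm, then the opening, from -1 (shut) to 1 (fully open). In form: [ax, ay, az, dx, dy, dz, jaw, ax, ay, az, dx, dy, dz, jaw, ...]. A call has 1 to 5 rows; each row shifts and turns the commanded pose from where the row before left it, along the tool's axes as they then stand; what a row does not reach is not made up. A row lasts 1/8 s, in which the tool goes at most 62.5 mm and 10.7 degrees, less where a joint would pass 70% of its speed; a pose out of reach is approached as far as the arm can. A call with a number of a shift or a turn outside -1 to 1 is refused whole. A call with a gripper value outside its range is refused whole. The fingers move at their own pace and stop on an object; "squeeze" is the grip in N (left out, the last holds). Time passes only in rows, so rows that do not move let the fingers close. It gives the time, the measured TCP pose, the force, the opening and the grip force at its end, in the units of the state.
- observe(): the state, without advancing time (a new reading comes with each control period).
- read_camera(name): name is "scene" or "top" or "wrist"; returns the picture (480x640x3 uint8, blue, green, red); there is no depth.
- get_calibration(name): a dict with "K" (3x3 intrinsics, pixels), "cam_to_world" (4x4, takes a point from camera to world coordinates). Camera axes: x right, y up, looking along -z (the intrinsics and any distortion apply to the point x, -y, -z); pixel columns grow to the right and rows downward; lengths in mm; the calibration is good to about 2 mm. A picture is of the moment at which its call begins: read the wrist's pose just before it. get_calibration takes no time and is no camera call; for the wrist camera it gives the pose at the moment of the call.
- sign_off(): hands the job in; it is judged then, once.
The state is a dict: "clock": time; "q": joint angles; "qd": joint speeds; "joint_efforts": joint torques, N m; "eef_pos": TCP position; "orientation": TCP orientation; "ft_force": force on the tool from outside, world axes, zero at the start; "ft_torque": the same for the moment, N m; "width": finger opening in mm; "grasp_force": force on a finger pad.
Only numpy, scipy, OpenCV 4.12 (cv2) and the standard library are available. Lean on these libraries where they do the work, as an engineer would, in place of code of your own. Each camera call takes 0.05 s, during which the arm holds its last target. There are 200 camera calls.

### The job

Five hot roasted chestnuts lie in the small frying pan, and the bowl for them stands on the kitchen scale beneath the low shelf, with the pepper mill in the way in front. Stand the mill aside, take the pan by its handle and tip all the chestnuts into the bowl, without the pan touching shelf or bowl and without touching the chestnuts with the gripper. Then set the empty pan back upright on its round wooden trivet and stand the mill back where it was, leaving the bowl in the middle of the scale and the shelf and what stands on it undisturbed.

Things in the scene. Friction and masses are not known exactly. Their poses are not given: they have to be found in the camera images.
- shelf: fixed counter shelf: brown wooden board 190 (x) by 310 mm (y), 18 thick, its underside 232 mm and top 250 mm above the worktop; on black legs, open at the front (-x). Origin: on the worktop under the board's middle, x to the back, front edge at x = -95 mm. Legs and side rails at y = +-143 mm, 276 mm apart inside; thin rail between the back legs, x = 75, z = 190 mm
- scale: flat white kitchen scale under the shelf, fixed; dark display in front, reaching 107 mm before the origin. Origin: on the worktop under the centre of its round steel platform (136 mm across, top 22 mm above the worktop); axes as the shelf's. A wooden bread bin stands to the left of the shelf
- bowl: white bowl, loose, on the scale's platform: rim 124 mm across, 56 mm high (rim 78 mm above the worktop), inner floor 8 mm up. Origin: centre of its underside, z up. It stands about 60 mm behind the shelf's front edge, with 154 mm between its rim and the shelf
- mill: white turned pepper mill, loose, 238 mm high, 0.3 kg: foot 69 mm across, head a rounded knob 56 mm across at most, from 177 to 238 mm up; head and foot do not turn. Origin: centre of its underside. It stands about 100 mm in front of the shelf, before the bowl; free worktop to set it on lies to its right and nearer the robot, left of the sink's near corner
- pan: small dark frying pan, loose, 0.24 kg. Origin: centre of its underside, z up. Base 76 mm, flared rim 124 mm across, 30 mm high. Round wooden handle 18 mm thick along -x, axis 42 mm above the underside, from 102 to 222 mm from the origin, may be gripped at any angle round it. Rolled about the handle it loses the chestnuts between 45 and 80 degrees, over the low side of the rim, flying a little outward
- trivet: round dark wooden trivet, fixed, 91 mm across, 12 mm high, on which the pan stands at the start, right of the sink. Origin: centre of its underside. Between it and the shelf lie the sink and, at the sink's far side, a tap 370 mm high whose spout reaches towards the robot over the sink; the way in front of the sink is clear
- chestnut_0: roasted chestnut (dark brown, pale end), loose, 29 x 28 x 21 mm, 11 g, in the pan at the start. Origin: its middle
- chestnut_1: roasted chestnut (dark brown, pale end), loose, 29 x 28 x 21 mm, 11 g, in the pan at the start. Origin: its middle
- chestnut_2: roasted chestnut (dark brown, pale end), loose, 29 x 28 x 21 mm, 11 g, in the pan at the start. Origin: its middle
- chestnut_3: roasted chestnut (dark brown, pale end), loose, 29 x 28 x 21 mm, 11 g, in the pan at the start. Origin: its middle
- chestnut_4: roasted chestnut (dark brown, pale end), loose, 29 x 28 x 21 mm, 11 g, in the pan at the start. Origin: its middle
- lidded_jar: white jar with wooden lid, loose, standing on top of the shelf at the left: 98 mm across, 96 mm high. Origin: centre of its underside
- timer: round kitchen timer (white dial on dark base), loose, standing on top of the shelf at the right: 65 mm across, 37 mm high. Origin: centre of its underside

How it is judged (in metres and radians):
On the way, in this order (a step that is already met when the one before it is completed fails the run):
1. the mill is standing aside, clear of the way to the bowl (distance of mill from where it was at the start of the episode above 0.08 m and angle between mill's own z axis and vertical below 0.15 rad and height (world z) of mill below 0.01 m and contact force between the fingers and mill below 0.1 N), for 0.2 s.
2. all five chestnuts are in the bowl (horizontal distance between each of chestnut_0, chestnut_1, chestnut_2, chestnut_3, chestnut_4 and bowl below 0.058 m and z of chestnut_0 in the frame of bowl between 0.008 and 0.06 m and z of chestnut_1 in the frame of bowl between 0.008 and 0.06 m and z of chestnut_2 in the frame of bowl between 0.008 and 0.06 m and z of chestnut_3 in the frame of bowl between 0.008 and 0.06 m and z of chestnut_4 in the frame of bowl between 0.008 and 0.06 m), for 0.3 s.
At the end, for the whole second after the job is handed in: All five chestnuts lie at rest in the bowl; the bowl stands upright on the scale, its centre within 25 mm of the platform's centre; the empty pan stands upright on the trivet, centre within 25 mm of the trivet's centre; the mill stands upright within 35 mm of where it stood at the start (all of step 2 and linear speed of each of chestnut_0, chestnut_1, chestnut_2, chestnut_3, chestnut_4 below 0.05 m/s and horizontal distance between bowl and scale below 0.025 m and angle between each of bowl, pan, mill's own z axis and vertical below 0.1 rad and height (world z) of bowl above 0.018 m and horizontal distance between pan and trivet below 0.025 m and height (world z) of pan between 0.008 and 0.018 m and distance of mill from where it was at the start of the episode below 0.035 m and linear speed of each of mill, pan below 0.03 m/s); the robot touches nothing.
It fails at once if the pan touches the shelf (more than 0.5 N) (contact force between pan and shelf above 0.5 N).
It fails at once if the pan presses on the bowl (more than 1 N) (contact force between pan and bowl above 1 N).
It fails at once if the robot knocks against the shelf (more than 2 N) (contact force between any of the arm, the fingers and shelf above 2 N).
It fails at once if the gripper touches a hot chestnut (contact force between the fingers and chestnut_0 above 0.3 N or contact force between the fingers and chestnut_1 above 0.3 N or contact force between the fingers and chestnut_2 above 0.3 N or contact force between the fingers and chestnut_3 above 0.3 N or contact force between the fingers and chestnut_4 above 0.3 N).
It fails at once if the mill falls over, or the jar or timer on the shelf is shifted by more than 20 mm (angle between mill's own z axis and vertical above 0.6 rad or distance of any of lidded_jar, timer from where it was at the start of the episode above 0.02 m).
It also fails if it takes over 72 s, if anything falls off the work surface, if the arm or the gripper's body presses on something with over 40 N, if the wrist force passes 120 N, or if a joint passes its speed limit or range.

## Working session

There is one attempt and no reset: what is moved stays moved. The work goes in short steps, Python scripts to look and compute and a tool call to move; the robot and the scene stay as the last step left them, time stands still between calls to the robot, and variables do not carry over. Pictures are saved under pics/ and viewed, at most 10 in all, crops included, and the job is handed in when it is done.

Besides the shell and the picture viewer there is one more tool, called after ">>>" by a JSON object that holds its "name" and its "arguments", one argument or row to a line. servo_tool: Moves the arm, as the interface text tells. Its arguments: {"type":"object","properties":{"deltas":{"type":"array"},"squeeze":{"type":"number"}},"required":["deltas"]}

```bash
mkdir -p pics; ls; python3 - <<'E'
from cell import *
import cv2,numpy as np
print(observe())
print(grip_point_offset() if callable(grip_point_offset) else grip_point_offset)
for n in ("scene","top"):
    cv2.imwrite(f"pics/{n}0.png",read_camera(n)); c=get_calibration(n); print(n,np.round(c["K"],1).tolist(),np.round(c["cam_to_world"],3).tolist(),c.keys())
E
```

```text
pics
{'clock': 0.0, 'q': array([ 1.03480107,  0.53720376, -0.00443208,  1.53886577,  0.00257637,
        1.06729563, -0.07118773]), 'qd': array([ 1.37936679e-04, -1.05794421e-03,  1.06760957e-03, -1.47671834e-03,
       -2.39606158e-05, -6.75079577e-04, -9.33962155e-04]), 'joint_efforts': array([-1.21992096e-03, -5.83418691e+01,  1.04845829e+00, -2.59106129e+01,
        1.23519567e-02,  9.58557153e-03, -7.56385589e-06]), 'eef_pos': array([ 293.95709425, -579.02251289,  230.39165449]), 'orientation': array([-8.44366067e-04,  9.72529980e-01,  2.32775984e-01, -2.59729618e-04]), 'ft_force': array([-0.51834063, -0.00139848,  0.09646265]), 'ft_torque': array([ 0.02489556, -0.00331726,  0.01408788]), 'grasp_force': 0.0, 'width': 85.43304034281961}
18.700000000000003
scene [[495.5, 0.0, 312.9], [0.0, 495.5, 237.1], [0.0, 0.0, 1.0]] [[0.898, 0.247, -0.364, 6.732], [-0.44, 0.486, -0.755, -1166.894], [-0.01, 0.839, 0.545, 956.821], [0.0, 0.0, 0.0, 1.0]] dict_keys(['K', 'cam_to_world'])
top [[568.4, 0.0, 313.9], [0.0, 568.4, 245.7], [0.0, 0.0, 1.0]] [[0.471, 0.713, -0.519, -338.253], [-0.882, 0.388, -0.267, -462.109], [0.011, 0.584, 0.812, 1560.11], [0.0, 0.0, 0.0, 1.0]] dict_keys(['K', 'cam_to_world'])
```

View pics/scene0.png

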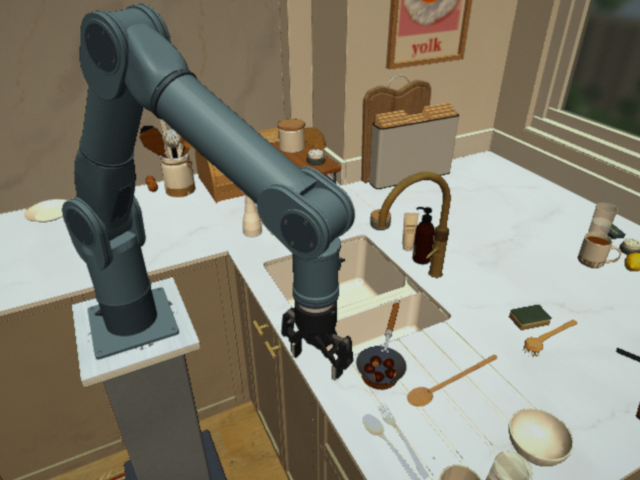

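View pics/top0.png

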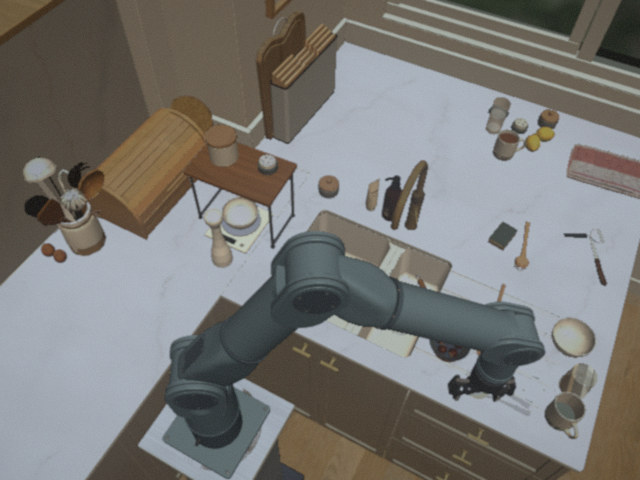

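Scene view: the mill is at (252,215), the pan at (381,367), and its handle runs up to about (394,305). In the top view the mill foot is at (221,258), the bowl at (240,214), and the shelf's front edge runs (187,174)-(277,201).

```bash
cat > h.py <<'E'
from cell import *
import cv2,numpy as np
from scipy.spatial.transform import Rotation as R
def ray(n,u,v,z,c=None):
    c=c or get_calibration(n);T=np.array(c["cam_to_world"]);K=np.array(c["K"])
    d=np.linalg.solve(K,[u,v,1.]);d=T[:3,:3]@[d[0],-d[1],-d[2]];o=T[:3,3]
    return np.round((o+d*(z-o[2])/d[2])[:2],1)
def proj(n,p,c=None):
    c=c or get_calibration(n);T=np.array(c["cam_to_world"]);K=np.array(c["K"])
    q=T[:3,:3].T@(np.array(p,float)-T[:3,3]);q=K@[q[0],-q[1],-q[2]];return np.round(q[:2]/q[2],1)
E
python3 - <<'E'
from h import *
for n,u,v,z in [("scene",381,367,42),("scene",388,340,54),("scene",395,303,54),("top",221,258,20),("top",213,217,215),("scene",252,230,20),("scene",251,203,215),("top",187,174,250),("top",277,202,250),("top",298,166,250),("top",240,212,78),("top",450,350,42)]: print(n,u,v,z,ray(n,u,v,z))
s=cv2.imread("pics/scene0.png");t=cv2.imread("pics/top0.png")
a=cv2.resize(s[290:395,340:440],(400,420),interpolation=cv2.INTER_CUBIC)
b=cv2.resize(t[130:270,180:305],(375,420),interpolation=cv2.INTER_CUBIC)
cv2.imwrite("pics/c1.png",np.hstack([a,b]))
E
```

```text
scene 381 367 42 [ 512. -489.]
scene 388 340 54 [ 569.7 -430.2]
scene 395 303 54 [ 665.9 -319. ]
top 221 258 20 [457.3 289.7]
top 213 217 215 [470.6 298.9]
scene 252 230 20 [460.6 272. ]
scene 251 203 215 [417.7 121.5]
top 187 174 250 [553.4 446.2]
top 277 202 250 [589.3 143.1]
top 298 166 250 [749.1 159.7]
top 240 212 78 [614.  309.3]
top 450 350 42 [ 491.9 -486.8]
```

View pics/c1.png

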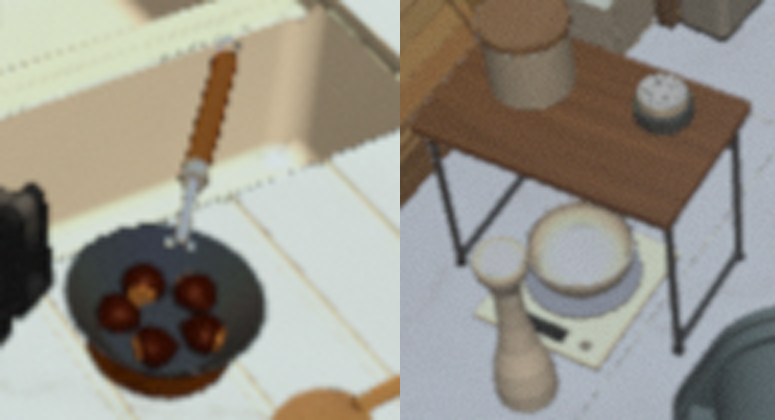

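```bash
python3 - <<'E'
from h import *
for m,n,u,v,z in [("rim","scene",381.3,365.5,42),("h0","scene",389,330.8,54),("h1","scene",396.7,302,54),("millfoot","top",222,258.5,0),("millhead","top",213,218,208),("FL","top",184.3,173.3,250),("FR","top",270,202,250),("BR","top",296.7,164.7,250),("legFR","top",273,246.7,0),("legFL","top",200.3,217.3,0),("legBR","top",293.7,215.3,0),("bowl","top",240,213.3,78),("FLs","scene",262,137,250)]: print(m,ray(n,u,v,z))
E
```

```text
rim [ 515.2 -485.3]
h0 [ 590.3 -403.5]
h1 [ 672.4 -317.6]
millfoot [467.5 295.4]
millhead [471.6 300.7]
FL [551.8 455.3]
FR [579.3 161.6]
BR [752.  166.1]
legFR [589.9 171.3]
legFL [577.6 458.8]
legBR [741.7 176.4]
bowl [609.3 306.3]
FLs [614.7 530.1]
```

```bash
cat >> h.py <<'E'
def pose():
    o=observe();q=o["orientation"];return np.array(o["eef_pos"]),R.from_quat(np.r_[q[1:],q[0]]),o
def down(phi): # tool down, tool x at heading phi deg
    return R.from_euler('z',phi,degrees=True)*R.from_euler('x',180,degrees=True)
def plan(p,r,P,Q,n,jaw=1,polar=False):
    """n rows from (p,r) to (P,Q); polar: interpolate position in cylinder coordinates"""
    w=(r.inv()*Q).as_rotvec()/n; out=[]
    pol=lambda v:np.array([np.hypot(v[0],v[1]),np.arctan2(v[1],v[0]),v[2]])
    cart=lambda a:np.array([a[0]*np.cos(a[1]),a[0]*np.sin(a[1]),a[2]])
    c,cr=np.array(p,float),r
    for i in range(1,n+1):
        s=i/n; t=cart(pol(p)*(1-s)+pol(P)*s) if polar else np.array(p)*(1-s)+np.array(P)*s
        d=np.round(cr.inv().apply(t-c)/40,3); a=np.round(w/(np.pi/2),3)
        c=c+cr.apply(d*40); cr=cr*R.from_rotvec(a*np.pi/2)
        out.append([*a,*d,jaw])
    m=np.abs(out).max(0);print("max turn %.3f (lim .118) shift %.2f"%(np.linalg.norm(w)/(np.pi/2),m[3:6].max()))
    for i in range(0,n,5): print(str([float(x) for row in out[i:i+5] for x in row]).replace(" ","").replace("0.0,","0,"))
    return c,cr
def tip():
    p,r,o=pose();print("t%.2f"%o["clock"],p.round(1),"rot",np.round(r.as_matrix().T,3).tolist(),"q",o["q"].round(2),"w%.1f g%.1f"%(o["width"],o["grasp_force"]),o["ft_force"].round(1));return p,r
E
python3 - <<'E'
from h import *
for m,n,u,v,z in [("tapbase","scene",437,273,0),("tapbase_t","top",409,226,0),("spouttip","scene",381,222,200),("binfront","top",147,237,0),("sinkNL","scene",266,265,0),("sinkNL_t","top",305,240,0),("sinkNR","scene",375,352,0)]: print(m,ray(n,u,v,z))
p,r=tip()
P=[440*np.cos(-.9),440*np.sin(-.9),290]
p1,r1=plan(p,r,P,r,7)
h=np.arctan2(298,470); P2=[np.hypot(470,298)-60,0,0]
P2=[500*np.cos(h),500*np.sin(h),290]
plan(p1,r1,P2,down(np.degrees(h)+90-0),18,1,True)
E
```

```text
tapbase [ 906.  -206.9]
tapbase_t [ 891.9 -198.7]
spouttip [ 726.9 -135. ]
binfront [420.1 568.6]
sinkNL [436.4  79.1]
sinkNL_t [666.2  89.9]
sinkNR [ 549.  -407.6]
t0.10 [ 294.  -579.1  230.5] rot [[0.892, 0.453, -0.0], [0.453, -0.892, -0.002], [-0.001, 0.001, -1.0]] q [ 1.03  0.54 -0.    1.54  0.    1.07 -0.07] w85.2 g0.0 [-0.2  0.1 -0.2]
max turn 0.000 (lim .118) shift 0.78
[0,0,0,0.314,-0.78,-0.211,1.0,0,0,0,0.314,-0.78,-0.212,1.0,0,0,0,0.314,-0.78,-0.211,1.0,0,0,0,0.313,-0.78,-0.211,1.0,0,0,0,0.314,-0.78,-0.211,1.0]
[0,0,0,0.314,-0.78,-0.212,1.0,0,0,0,0.314,-0.78,-0.211,1.0]
max turn 0.059 (lim .118) shift 1.02
[-0,-0,-0.059,0.892,-0.134,0,1.0,-0,-0,-0.059,0.901,-0.126,0,1.0,-0,-0,-0.059,0.908,-0.117,0.001,1.0,-0,-0,-0.059,0.916,-0.108,0,1.0,-0,-0,-0.059,0.924,-0.099,0.001,1.0]
[-0,-0,-0.059,0.932,-0.09,0.001,1.0,-0,-0,-0.059,0.939,-0.081,0,1.0,-0,-0,-0.059,0.947,-0.071,0.001,1.0,-0,-0,-0.059,0.954,-0.061,0.001,1.0,-0,-0,-0.059,0.962,-0.051,0.001,1.0]
[-0,-0,-0.059,0.969,-0.042,0.002,1.0,-0,-0,-0.059,0.976,-0.032,0.001,1.0,-0,-0,-0.059,0.983,-0.021,0.001,1.0,-0,-0,-0.059,0.99,-0.01,0.002,1.0,-0,-0,-0.059,0.997,-0,0.001,1.0]
[-0,-0,-0.059,1.004,0.01,0.002,1.0,-0,-0,-0.059,1.01,0.022,0.001,1.0,-0,-0,-0.059,1.016,0.032,0.002,1.0]
```

>>> {"name": "servo_tool", "arguments": {
  "deltas": [0, 0, 0, 0.314, -0.78, -0.211, 1, 0, 0, 0, 0.314, -0.78, -0.211, 1, 0, 0, 0, 0.314, -0.78, -0.211, 1, 0, 0, 0, 0.314, -0.78, -0.211, 1, 0, 0, 0, 0.314, -0.78, -0.211, 1]
}}

```text
clock: 0.72
eef_pos: [279.3, -410.7, 273.4]
orientation: [-0.0, 0.973, 0.233, -0.0]
ft_force: [-0.1, 0.6, 1.7]
width: 85.2
grasp_force: 0.0
```

>>> {"name": "servo_tool", "arguments": {
  "deltas": [0, 0, 0, 0.314, -0.78, -0.211, 1, 0, 0, 0, 0.314, -0.78, -0.211, 1, 0, 0, -0.059, 0.89, -0.13, 0, 1, 0, 0, -0.059, 0.9, -0.126, 0, 1, 0, 0, -0.059, 0.91, -0.117, 0, 1]
}}

```text
clock: 1.35
eef_pos: [357.5, -274.1, 290.3]
orientation: [-0.0, 0.93, 0.367, -0.0]
ft_force: [0.0, -0.2, -0.4]
width: 85.6
grasp_force: 0.0
```

>>> {"name": "servo_tool", "arguments": {
  "deltas": [0, 0, -0.059, 0.916, -0.108, 0, 1, 0, 0, -0.059, 0.924, -0.099, 0, 1, 0, 0, -0.059, 0.93, -0.09, 0, 1, 0, 0, -0.059, 0.94, -0.08, 0, 1, 0, 0, -0.059, 0.947, -0.07, 0, 1]
}}

```text
clock: 1.98
eef_pos: [452.9, -114.4, 290.1]
orientation: [-0.0, 0.821, 0.57, -0.0]
ft_force: [-0.3, -0.2, -0.4]
width: 85.4
grasp_force: 0.0
```

>>> {"name": "servo_tool", "arguments": {
  "deltas": [0, 0, -0.059, 0.954, -0.061, 0, 1, 0, 0, -0.059, 0.962, -0.051, 0, 1, 0, 0, -0.059, 0.969, -0.042, 0, 1, 0, 0, -0.059, 0.976, -0.032, 0, 1, 0, 0, -0.059, 0.983, -0.021, 0, 1]
}}

```text
clock: 2.6
eef_pos: [477.4, 76.6, 290.1]
orientation: [-0.0, 0.668, 0.744, -0.0]
ft_force: [0.8, -0.3, -0.1]
width: 85.6
grasp_force: 0.0
```

>>> {"name": "servo_tool", "arguments": {
  "deltas": [0, 0, -0.059, 0.99, -0.01, 0, 1, 0, 0, -0.059, 0.997, 0, 0, 1, 0, 0, -0.059, 1, 0.01, 0, 1, 0, 0, -0.059, 1, 0.022, 0, 1, 0, 0, -0.059, 1, 0.032, 0, 1]
}}

```text
clock: 3.22
eef_pos: [422.5, 267.0, 290.1]
orientation: [-0.0, 0.48, 0.877, -0.0]
ft_force: [0.1, 0.1, 0.7]
width: 85.6
grasp_force: 0.0
```

```bash
python3 - <<'E'
from h import *
tip(); 
w=read_camera("wrist"); c=get_calibration("wrist"); import pickle; pickle.dump(c,open("cw1.pkl","wb"))
print(np.round(c["K"],1).tolist(),np.round(c["cam_to_world"],3).tolist())
t=read_camera("top")
cv2.imwrite("pics/w1.png",w);cv2.imwrite("pics/t1.png",t)
cv2.imwrite("pics/c2.png",np.hstack([cv2.resize(w,(400,300)),cv2.resize(t[100:280,160:400],(400,300),interpolation=cv2.INTER_CUBIC)]))
E
```

```text
t3.23 [422.5 267.  290.1] rot [[-0.54, 0.842, 0.0], [0.842, 0.54, -0.0], [-0.0, -0.0, -1.0]] q [-0.02  0.3  -0.76  1.83  0.23  1.11 -0.29] w85.6 g0.0 [0.1 0.1 0.7]
[[417.1, 0.0, 324.2], [0.0, 417.1, 236.5], [0.0, 0.0, 1.0]] [[0.836, -0.53, -0.142, 383.128], [0.548, 0.808, 0.214, 327.543], [0.002, -0.257, 0.966, 433.264], [0.0, 0.0, 0.0, 1.0]]
```

View pics/c2.png

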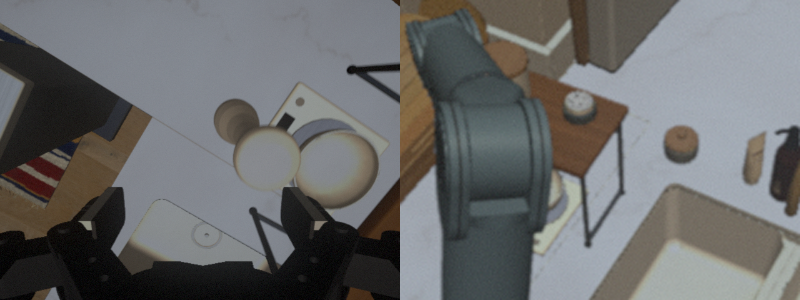

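```bash
python3 - <<'E'
from h import *
import pickle;c=pickle.load(open("cw1.pkl","rb"))
for m,u,v,z in [("foot",236.5*1.6,121*1.6,30),("head",266.5*1.6,158*1.6,208),("bowl",336*1.6,167*1.6,78),("legFL",350*1.6,70*1.6,0),("legFR",253*1.6,210*1.6,0),("scaleFL",300*1.6,82*1.6,15),("scaleFR",388*1.6,146*1.6,15)]: print(m,ray(0,u,v,z,c))
print(proj(0,[470,298,208],c)/1.6,proj(0,[620,308,78],c)/1.6, proj(0,[565,313,250],c)/1.6,proj(0,[422.5,267,290],c)/1.6)
w=cv2.imread("pics/w1.png");g=cv2.cvtColor(w,cv2.COLOR_BGR2GRAY)
k=cv2.HoughCircles(cv2.medianBlur(g,5),cv2.HOUGH_GRADIENT,1,60,param1=100,param2=30,minRadius=30,maxRadius=90);print(k)
E
```

```text
foot [462.8 303.4]
head [469.7 301.4]
bowl [611.6 330.2]
legFL [573.  467.8]
legFR [589.  183.5]
scaleFL [513.2 406.7]
scaleFR [700.1 406.1]
[264.5   161.125] [330.375  182.0625] [384.5625 225.0625] [201.8125 202.625 ]
[[[530.5 257.5  75.7]
  [429.5 261.5  53.7]
  [377.5 193.5  36.5]]]
```

>>> {"name": "servo_tool", "arguments": {
  "deltas": [0, 0, 0, 0.03, 0.71, 0, 1, 0, 0, 0, 0.04, 0.71, 0, 1, 0, 0, 0, 0, 0, 0.85, 1, 0, 0, 0, 0, 0, 0.85, 1, 0, 0, 0, 0, 0, 0.85, 1]
}}

```text
clock: 3.95
eef_pos: [469.8, 297.8, 186.9]
orientation: [0.0, 0.482, 0.876, -0.0]
ft_force: [-0.4, 0.5, -0.4]
width: 85.5
grasp_force: 0.0
```

>>> {"name": "servo_tool", "arguments": {
  "deltas": [0, 0, 0, 0, 0, 0, -1, 0, 0, 0, 0, 0, 0, -1, 0, 0, 0, 0, 0, 0, -1, 0, 0, 0, 0, 0, 0, -1, 0, 0, 0, 0, 0, 0, -1],
  "squeeze": 50
}}

```text
clock: 4.58
eef_pos: [470.1, 299.4, 189.5]
orientation: [0.001, 0.481, 0.877, 0.001]
ft_force: [-1.2, -1.3, 5.5]
width: 52.6
grasp_force: 53.2
```

```bash
python3 - <<'E'
from h import *
p,r=tip()
P=[415,150,p[2]+25]
a=p+[0,0,25]
# straight move to aside
plan(a,r,P,r,5,-1)
t=read_camera("top");cv2.imwrite("pics/t2.png",t)
E
```

```text
t4.58 [470.1 299.4 189.5] rot [[-0.537, 0.843, -0.0], [0.843, 0.537, 0.002], [0.002, 0.001, -1.0]] q [-0.13  0.52 -0.68  1.8   0.39  0.96 -0.41] w52.6 g53.2 [-1.2 -1.3  5.5]
max turn 0.000 (lim .118) shift 0.63
[0,0,0,-0.482,-0.633,-0.001,-1.0,0,0,0,-0.482,-0.634,-0.001,-1.0,0,0,0,-0.482,-0.633,-0.001,-1.0,0,0,0,-0.482,-0.634,-0.001,-1.0,0,0,0,-0.482,-0.633,-0.002,-1.0]
```

>>> {"name": "servo_tool", "arguments": {
  "deltas": [0, 0, 0, 0, 0, -0.3, -1, 0, 0, 0, 0, 0, -0.325, -1, 0, 0, 0, -0.48, -0.63, 0, -1, 0, 0, 0, -0.48, -0.63, 0, -1, 0, 0, 0, -0.48, -0.63, 0, -1]
}}

```text
clock: 5.25
eef_pos: [436.4, 208.9, 213.9]
orientation: [0.0, 0.481, 0.877, 0.0]
ft_force: [-0.1, -0.3, -3.0]
width: 52.6
grasp_force: 53.6
```

>>> {"name": "servo_tool", "arguments": {
  "deltas": [0, 0, 0, -0.48, -0.63, 0, -1, 0, 0, 0, -0.48, -0.63, 0, -1, 0, 0, 0, 0, 0, 0, -1, 0, 0, 0, 0, 0, 0.3, -1, 0, 0, 0, 0, 0, 0.2, -1]
}}

```text
clock: 5.88
eef_pos: [414.7, 151.1, 192.6]
orientation: [-0.0, 0.48, 0.877, 0.0]
ft_force: [-0.1, -0.2, -2.0]
width: 52.3
grasp_force: 53.9
```

```bash
python3 - <<'E'
from h import *
tip()
w=read_camera("wrist"); c=get_calibration("wrist"); import pickle; pickle.dump(c,open("cw2.pkl","wb"))
cv2.imwrite("pics/w2.png",w)
E
```

```text
t5.88 [414.7 151.1 192.6] rot [[-0.538, 0.843, 0.001], [0.843, 0.538, -0.0], [-0.0, 0.001, -1.0]] q [ 0.17  0.32 -0.73  2.07  0.28  0.85 -0.15] w52.3 g53.9 [-0.1 -0.2 -2. ]
```

View pics/w2.png

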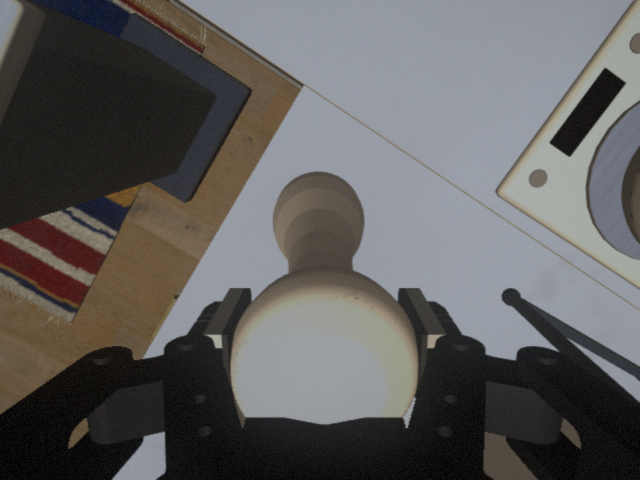

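>>> {"name": "servo_tool", "arguments": {
  "deltas": [0, 0, 0, 0, 0, 0.09, -1, 0, 0, 0, 0, 0, 0, -1, 0, 0, 0, 0, 0, 0, 1, 0, 0, 0, 0, 0, 0, 1, 0, 0, 0, 0, 0, 0, 1]
}}

```text
clock: 6.55
eef_pos: [415.0, 150.3, 189.9]
orientation: [0.0, 0.481, 0.877, 0.0]
ft_force: [0.6, -0.4, -0.8]
width: 85.5
grasp_force: 0.0
```

>>> {"name": "servo_tool", "arguments": {
  "deltas": [0, 0, 0, 0, 0, -0.6, 1, 0, 0, 0, 0, 0, -1, 1, 0, 0, 0, 0, 0, -1, 1]
}}

```text
clock: 6.92
eef_pos: [414.6, 150.2, 294.9]
orientation: [-0.0, 0.481, 0.877, -0.0]
ft_force: [1.5, 0.1, -0.2]
width: 85.6
grasp_force: 0.0
```

```bash
python3 - <<'E'
from h import *
p,r=tip()
import pickle;c=pickle.load(open("cw2.pkl","rb"))
for m,u,v,z in [("scaleFR",499,192,10),("scaleF",620,38,15),("disp",588,112,20),("legFR",511,298,0)]: print(m,ray(0,u,v,z,c))
w=read_camera("wrist"); c=get_calibration("wrist"); pickle.dump(c,open("cw3.pkl","wb"))
cv2.imwrite("pics/w3.png",w)
# grasp pose for pan
C=np.array([519,-480]);a=np.radians(46.8);u=np.array([np.cos(a),np.sin(a)])
G=C+150*u;print("grasp",G)
tilt=R.from_euler('x',-35,degrees=True)
Q=down(46.8)*tilt
zt=Q.apply([0,0,1]);print(zt)
tcp=np.r_[G,54]+zt*19; hov=tcp-zt*120
print("tcp",tcp,"hover",hov)
hov[2]=max(hov[2],200)
A=np.array([480*np.cos(-.2),480*np.sin(-.2),320.])
p1,r1=plan(p,r,A,down(-11+90),9,1,True)
p2,r2=plan(p1,r1,hov,Q,12,0.0,True)
E
```

```text
t6.92 [414.6 150.2 294.9] rot [[-0.537, 0.843, 0.0], [0.843, 0.537, -0.0], [-0.0, 0.0, -1.0]] q [ 0.26  0.17 -0.78  1.95  0.14  1.07 -0.01] w85.6 g0.0 [ 1.5  0.1 -0.2]
scaleFR [521.3 237.2]
scaleF [522.1 367.8]
disp [534.4 316.4]
legFR [592.4 171.5]
grasp [ 621.68206589 -370.65470589]
[ 0.41811923 -0.39264009 -0.81915204]
tcp [ 629.62633121 -378.11486759   38.43611116] hover [ 579.45202391 -330.99805684  136.73435647]
max turn 0.054 (lim .118) shift 0.73
[-0,-0,0.054,-0.68,-0.062,-0.07,1.0,-0,-0,0.054,-0.687,-0.047,-0.07,1.0,-0,-0,0.054,-0.695,-0.032,-0.069,1.0,-0,-0,0.054,-0.702,-0.016,-0.07,1.0,-0,-0,0.054,-0.709,-0.001,-0.07,1.0]
[-0,-0,0.054,-0.715,0.016,-0.07,1.0,-0,-0,0.054,-0.721,0.032,-0.069,1.0,-0,-0,0.054,-0.727,0.049,-0.07,1.0,-0,-0,0.054,-0.732,0.066,-0.07,1.0]
max turn 0.044 (lim .118) shift 0.47
[-0.032,-0.009,0.029,-0.331,0.385,0.25,0,-0.032,-0.009,0.029,-0.33,0.377,0.274,0,-0.032,-0.009,0.029,-0.331,0.37,0.296,0,-0.032,-0.009,0.029,-0.33,0.36,0.32,0,-0.032,-0.009,0.029,-0.331,0.351,0.341,0.0]
[-0.032,-0.009,0.029,-0.331,0.339,0.362,0,-0.032,-0.009,0.029,-0.332,0.328,0.382,0,-0.032,-0.009,0.029,-0.334,0.316,0.401,0,-0.032,-0.009,0.029,-0.337,0.302,0.419,0,-0.032,-0.009,0.029,-0.338,0.29,0.437,0.0]
[-0.032,-0.009,0.029,-0.342,0.276,0.452,0,-0.032,-0.009,0.029,-0.346,0.262,0.468,0.0]
```

View pics/w3.png

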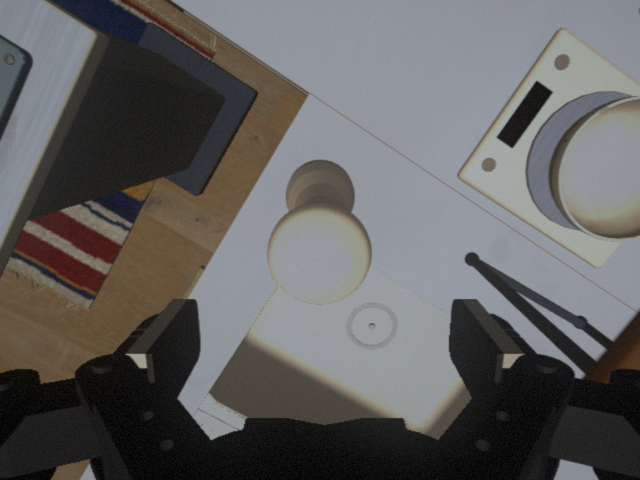

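```bash
python3 - <<'E'
from h import *
import pickle;c=pickle.load(open("cw3.pkl","rb"))
for m,u,v,z in [("scaleFL",562,27,13),("scaleFR",458,178,13),("scaleBR",598,267,13),("disp",526,113,18),("rimleft",552,180,78),("rimlow",605,238,78),("legFR",471,259,0)]: print(m,ray(0,u,v,z,c))
print(proj(0,[625,313,78],c),proj(0,[563,313,78],c))
E
```

```text
scaleFL [525.4 403.2]
scaleFR [528.9 237.2]
scaleBR [717.6 242.1]
disp [544.8 323.4]
rimleft [577.2 275.6]
rimlow [652.9 261.2]
legFR [600.8 173.8]
[621.8 173.3] [568.1 134. ]
```

>>> {"name": "servo_tool", "arguments": {
  "deltas": [0, 0, 0.054, -0.68, -0.06, -0.07, 1, 0, 0, 0.054, -0.69, -0.045, -0.07, 1, 0, 0, 0.054, -0.695, -0.03, -0.07, 1, 0, 0, 0.054, -0.7, -0.015, -0.07, 1, 0, 0, 0.054, -0.71, 0, -0.07, 1]
}}

```text
clock: 7.6
eef_pos: [463.0, 18.0, 307.6]
orientation: [-0.0, 0.657, 0.754, -0.0]
ft_force: [0.3, 0.8, 0.0]
width: 85.2
grasp_force: 0.0
```

>>> {"name": "servo_tool", "arguments": {
  "deltas": [0, 0, 0.054, -0.715, 0.015, -0.07, 1, 0, 0, 0.054, -0.72, 0.03, -0.07, 1, 0, 0, 0.054, -0.727, 0.05, -0.07, 1, 0, 0, 0.054, -0.732, 0.065, -0.07, 1]
}}

```text
clock: 8.1
eef_pos: [470.7, -97.2, 319.2]
orientation: [0.0, 0.775, 0.632, -0.0]
ft_force: [0.5, -0.4, 0.4]
width: 85.3
grasp_force: 0.0
```

>>> {"name": "servo_tool", "arguments": {
  "deltas": [-0.032, -0.009, 0.029, -0.33, 0.385, 0.25, 0, -0.032, -0.009, 0.029, -0.33, 0.377, 0.274, 0, -0.032, -0.009, 0.029, -0.33, 0.37, 0.296, 0, -0.032, -0.009, 0.029, -0.33, 0.36, 0.32, 0, -0.032, -0.009, 0.029, -0.33, 0.35, 0.34, 0]
}}

```text
clock: 8.72
eef_pos: [527.8, -184.0, 268.8]
orientation: [0.12, 0.834, 0.535, 0.052]
ft_force: [-0.0, -0.4, -0.5]
width: 42.6
grasp_force: 0.0
```

>>> {"name": "servo_tool", "arguments": {
  "deltas": [-0.032, -0.009, 0.029, -0.33, 0.34, 0.36, 0, -0.032, -0.009, 0.029, -0.33, 0.33, 0.38, 0, -0.032, -0.009, 0.029, -0.335, 0.316, 0.4, 0, -0.032, -0.009, 0.029, -0.337, 0.3, 0.42, 0, -0.032, -0.009, 0.029, -0.34, 0.29, 0.437, 0]
}}

```text
clock: 9.35
eef_pos: [568.3, -287.6, 219.0]
orientation: [0.235, 0.869, 0.422, 0.103]
ft_force: [0.8, -0.7, 0.1]
width: 42.7
grasp_force: 0.0
```

```bash
python3 - <<'E'
from h import *
tip()
w=read_camera("wrist"); c=get_calibration("wrist"); import pickle; pickle.dump(c,open("cw4.pkl","wb"))
t=read_camera("scene")
cv2.imwrite("pics/w4.png",w);cv2.imwrite("pics/s4.png",t)
cv2.imwrite("pics/c4.png",np.hstack([cv2.resize(w,(480,360)),cv2.resize(t[230:410,240:400],(320,360),interpolation=cv2.INTER_CUBIC)]))
E
```

```text
t9.35 [ 568.3 -287.6  219. ] rot [[0.623, 0.782, -0.02], [0.686, -0.533, 0.496], [0.377, -0.322, -0.868]] q [ 0.4   0.33 -0.13  2.03  0.7   0.39 -0.98] w42.7 g0.0 [ 0.8 -0.7  0.1]
```

View pics/c4.png

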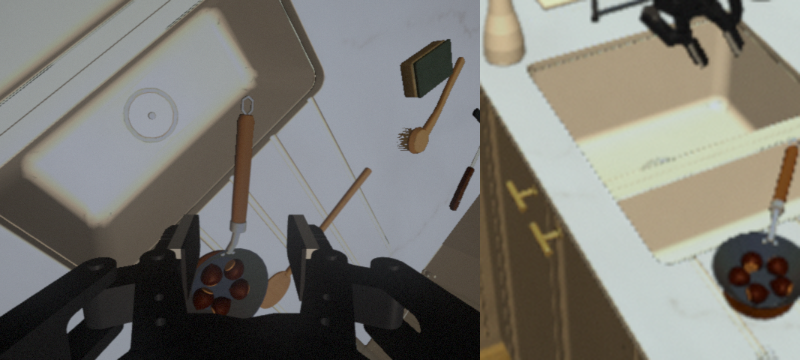

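```bash
python3 - <<'E'
from h import *
import pickle;c=pickle.load(open("cw4.pkl","rb"))
e=ray(0,246*4/3,115*4/3,54,c);s=ray(0,238*4/3,222*4/3,54,c);print(e,s,np.hypot(*(e-s)))
d=(e-s)/np.hypot(*(e-s));a=np.degrees(np.arctan2(d[1],d[0]));C=e-222*d;print(a,"centre",C)
G=(e+s)/2-12*d   # ~150 from origin
for ang in(a,):
    Q=down(a)*R.from_euler('x',-35,degrees=True);zt=Q.apply([0,0,1]);tcp=np.r_[G,54]+zt*19;print("G",G,"tcp",tcp)
    p,r=tip();h=tcp-zt*70
    p1,r1=plan(p,r,h,Q,5,0.0)
    plan(p1,r1,tcp,Q,3,0.0)
E
```

```text
[ 667.1 -317. ] [ 585.9 -404.3] 119.2255425653413
47.073303809153046 centre [ 515.90421081 -479.55409355]
G [ 618.32725464 -369.43670776] tcp [ 626.3070148  -376.85889018   38.43611116]
t9.45 [ 566.7 -287.7  217.5] rot [[0.622, 0.782, -0.023], [0.688, -0.533, 0.492], [0.373, -0.322, -0.87]] q [ 0.4   0.33 -0.13  2.03  0.69  0.39 -0.97] w42.7 g0.0 [-0.5 -0.7 -0.7]
max turn 0.016 (lim .118) shift 0.69
[-0.012,-0.003,0.01,-0.134,-0.031,0.685,0,-0.012,-0.003,0.01,-0.132,-0.042,0.686,0,-0.012,-0.003,0.01,-0.129,-0.053,0.685,0,-0.012,-0.003,0.01,-0.126,-0.063,0.684,0,-0.012,-0.003,0.01,-0.125,-0.075,0.684,0.0]
max turn 0.000 (lim .118) shift 0.58
[-0,0,-0,0.001,0,0.583,0,-0,0,-0,0.001,0.001,0.584,0,-0,0,-0,0.001,0,0.583,0.0]
```

>>> {"name": "servo_tool", "arguments": {
  "deltas": [-0.012, -0.003, 0.01, -0.134, -0.03, 0.685, 0, -0.012, -0.003, 0.01, -0.132, -0.042, 0.685, 0, -0.012, -0.003, 0.01, -0.129, -0.053, 0.685, 0, -0.012, -0.003, 0.01, -0.126, -0.063, 0.685, 0, -0.012, -0.003, 0.01, -0.125, -0.075, 0.685, 0]
}}

```text
clock: 10.07
eef_pos: [596.3, -342.9, 111.6]
orientation: [0.274, 0.873, 0.385, 0.118]
ft_force: [-0.2, -0.8, 1.0]
width: 42.7
grasp_force: 0.0
```

```bash
python3 - <<'E'
from h import *
p,r=tip()
w=read_camera("wrist"); c=get_calibration("wrist"); cv2.imwrite("pics/w5.png",w)
hs=cv2.cvtColor(w,cv2.COLOR_BGR2HSV);m=cv2.inRange(hs,(4,110,60),(16,230,230))
n,l,st,ce=cv2.connectedComponentsWithStats(m)
for i in np.argsort(-st[1:,4])[:5]+1: print(st[i],ce[i].round(1))
print(proj(0,[667.1,-317,54],c),proj(0,[585.9,-404.3,54],c))
E
```

```text
t10.07 [ 596.3 -342.9  111.6] rot [[0.676, 0.737, -0.005], [0.608, -0.553, 0.569], [0.416, -0.388, -0.822]] q [ 0.32  0.58  0.03  2.03  1.73  0.21 -2.07] w42.7 g0.0 [-0.2 -0.8  1. ]
[ 302  115   35  227 6663] [318.2 223.6]
[ 580   41   60  133 1068] [605.1 120.9]
[443 205  82 128 828] [485.7 262.9]
[376 399  26  18 277] [390.3 409.2]
[250 393  26  22 107] [261.9 403.1]
[320.5 119.5] [319.4 343.2]
```

```bash
python3 - <<'E'
from h import *
p,r=tip();a=47.1
Q=down(a)*R.from_euler('x',-13,degrees=True);zt=Q.apply([0,0,1]);tcp=np.array([618.3,-369.4,54])+zt*19;print("tcp",tcp)
p1,r1=plan(p,r,tcp-zt*60,Q,4,0.0)
plan(p1,r1,tcp,Q,3,0.0)
E
```

```text
t10.12 [ 595.3 -343.3  108.9] rot [[0.677, 0.736, -0.006], [0.608, -0.555, 0.568], [0.415, -0.388, -0.823]] q [ 0.33  0.58  0.03  2.03  1.74  0.21 -2.08] w42.4 g0.0 [ 0.4 -1.3 -2.5]
tcp [ 621.43093965 -372.30944867   35.48696877]
max turn 0.060 (lim .118) shift 0.17
[0.06,0.001,0.001,-0.022,0.077,0.167,0,0.06,0.001,0.001,-0.022,0.093,0.159,0,0.06,0.001,0.001,-0.022,0.107,0.149,0,0.06,0.001,0.001,-0.022,0.121,0.138,0.0]
max turn 0.001 (lim .118) shift 0.50
[-0,-0.001,0,-0.001,0,0.5,0,-0,-0.001,0,-0.001,0,0.5,0,-0,-0.001,0,0,0,0.501,0.0]
```

>>> {"name": "servo_tool", "arguments": {
  "deltas": [0.06, 0.001, 0.001, -0.022, 0.077, 0.167, 0, 0.06, 0.001, 0.001, -0.022, 0.093, 0.159, 0, 0.06, 0.001, 0.001, -0.022, 0.107, 0.149, 0, 0.06, 0.001, 0.001, -0.022, 0.121, 0.138, 0, 0, 0, 0, 0, 0, 0, 0]
}}

```text
clock: 10.75
eef_pos: [604.8, -368.7, 105.6]
orientation: [0.179, 0.902, 0.387, 0.064]
ft_force: [0.1, 0.0, -0.4]
width: 42.6
grasp_force: 0.0
```

```bash
python3 - <<'E'
from h import *
p,r=tip();a=47.1
Q=down(a)*R.from_euler('x',-13,degrees=True);zt=Q.apply([0,0,1]);tcp=np.array([618.3,-369.4,54])+zt*19
plan(p,r,tcp,Q,4,0.0)
E
```

```text
t10.75 [ 604.8 -368.7  105.6] rot [[0.692, 0.721, -0.024], [0.676, -0.636, 0.372], [0.253, -0.274, -0.928]] q [ 0.65  0.65 -0.32  1.79  0.79  0.49 -1.  ] w42.6 g0.0 [ 0.1  0.  -0.4]
max turn 0.025 (lim .118) shift 0.45
[0.025,0.004,-0.001,0.066,-0.078,0.439,0,0.025,0.004,-0.001,0.063,-0.062,0.443,0,0.025,0.004,-0.001,0.061,-0.043,0.444,0,0.025,0.004,-0.001,0.058,-0.026,0.447,0.0]
```

>>> {"name": "servo_tool", "arguments": {
  "deltas": [0.025, 0.004, -0.001, 0.066, -0.078, 0.44, 0, 0.025, 0.004, -0.001, 0.063, -0.062, 0.443, 0, 0.025, 0.004, -0.001, 0.061, -0.043, 0.444, 0, 0.025, 0.004, -0.001, 0.058, -0.026, 0.447, 0]
}}

```text
clock: 11.25
eef_pos: [620.1, -368.5, 33.1]
orientation: [0.103, 0.91, 0.399, 0.041]
ft_force: [0.4, -0.2, 0.0]
width: 42.8
grasp_force: 0.0
```

```bash
python3 - <<'E'
from h import *
p,r=tip();a=47.1
Q=down(a)*R.from_euler('x',-13,degrees=True);zt=Q.apply([0,0,1]);tcp=np.array([618.3,-369.4,54])+zt*19
print(tcp);plan(p,r,tcp,Q,1,0.0)
w=read_camera("wrist"); c=get_calibration("wrist"); cv2.imwrite("pics/w6.png",w)
print(proj(0,p-19*zt,c),proj(0,[667.1,-317,54],c))
hs=cv2.cvtColor(w,cv2.COLOR_BGR2HSV);m=cv2.inRange(hs,(4,110,60),(16,230,230))
n,l,st,ce=cv2.connectedComponentsWithStats(m);i=1+np.argmax(st[1:,4]);print(st[i],ce[i])
E
```

```text
t11.25 [ 620.1 -368.5   33.1] rot [[0.678, 0.735, -0.007], [0.718, -0.661, 0.22], [0.157, -0.154, -0.975]] q [ 0.72  0.84 -0.42  1.63  0.69  0.61 -0.83] w42.8 g0.0 [ 0.4 -0.2  0. ]
[ 621.43093965 -372.30944867   35.48696877]
max turn 0.006 (lim .118) shift 0.10
[-0.003,0.004,0.003,-0.048,0.1,-0.039,0.0]
[326.9 334.8] [343.2 107.9]
[  317    99    63   325 17152] [345.14732976 255.20761427]
```

>>> {"name": "servo_tool", "arguments": {
  "deltas": [-0.003, 0.004, 0.003, -0.048, 0.1, -0.04, 0, 0, 0, 0, 0, 0, 0, -1, 0, 0, 0, 0, 0, 0, -1, 0, 0, 0, 0, 0, 0, -1, 0, 0, 0, 0, 0, 0, -1],
  "squeeze": 120
}}

```text
clock: 11.92
eef_pos: [622.2, -373.4, 36.6]
orientation: [0.104, 0.911, 0.396, 0.046]
ft_force: [0.8, 1.3, 1.8]
width: 14.1
grasp_force: 117.3
```

>>> {"name": "servo_tool", "arguments": {
  "deltas": [0, 0, 0, 0, 0, 0, -1, 0, 0, 0, 0, 0, -0.2, -1, 0, 0, 0, 0, 0, -0.25, -1, 0, 0, 0, 0, 0, -0.25, -1, 0, 0, 0, 0, 0, -0.3, -1]
}}

```text
clock: 12.55
eef_pos: [614.7, -367.3, 75.7]
orientation: [0.103, 0.911, 0.396, 0.046]
ft_force: [0.7, -0.5, -2.8]
width: 14.3
grasp_force: 117.3
```

```bash
python3 - <<'E'
from h import *
p,r=tip()
t=read_camera("scene");cv2.imwrite("pics/s6.png",t);w=read_camera("wrist");c=get_calibration("wrist")
import pickle;pickle.dump(c,open("cw6.pkl","wb"))
cv2.imwrite("pics/c6.png",np.hstack([cv2.resize(t[260:400,320:460],(400,400),interpolation=cv2.INTER_CUBIC),cv2.resize(w,(400,300))[:,:] if 0 else cv2.resize(w,(400,400))]))
E
```

```text
t12.55 [ 614.7 -367.3   75.7] rot [[0.682, 0.732, 0.002], [0.713, -0.665, 0.225], [0.166, -0.152, -0.974]] q [ 0.76  0.77 -0.46  1.64  0.65  0.66 -0.79] w14.3 g117.3 [ 0.7 -0.5 -2.8]
```

View pics/c6.png

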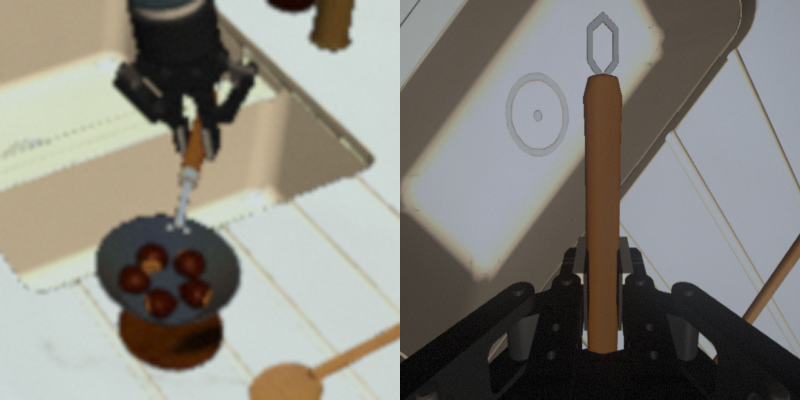

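```bash
cat >> h.py <<'E'
# pan in tool frame, from the grasp on the trivet
_q=np.array([0.104,0.911,0.396,0.046]);Rg=R.from_quat(np.r_[_q[1:],_q[0]]);pg=np.array([622.2,-373.4,36.6])
Rp=R.from_euler('z',47.1+180,degrees=True);pp=np.array([515.9,-479.6,12.])
Rpt=Rp.inv()*Rg; tpt=Rp.inv().apply(pg-pp)   # tool in pan frame
GP=np.array([-150,0,42.])
def tool(g,head,roll):
    """tool pose with handle grip point g (on axis, 150 from origin), handle heading, roll>0 = left side (looking from handle to pan) low"""
    Q=R.from_euler('z',head+180,degrees=True)*R.from_euler('x',-roll,degrees=True)
    return np.array(g)+Q.apply(tpt-GP), Q*Rpt
def panof(p,r):
    Q=r*Rpt.inv();o=p-Q.apply(tpt);g=o+Q.apply(GP);x=-Q.as_matrix()[:,0]
    return o,g,np.degrees(np.arctan2(x[1],x[0])),np.degrees(np.arctan2(-Q.as_matrix()[2,1],Q.as_matrix()[2,2])),np.degrees(np.arcsin(x[2]))
def carry(p,r,g0,h0,r0,g1,h1,r1,n,polar=True,jaw=-1):
    pol=lambda v:np.array([np.hypot(v[0],v[1]),np.arctan2(v[1],v[0]),v[2]]) if polar else np.array(v,float)
    cart=lambda a:np.array([a[0]*np.cos(a[1]),a[0]*np.sin(a[1]),a[2]]) if polar else a
    c,cr=p,r;out=[]
    for i in range(1,n+1):
        s=i/n;t,q=tool(cart(pol(g0)*(1-s)+pol(g1)*s),h0+(h1-h0)*s,r0+(r1-r0)*s)
        d=np.round(cr.inv().apply(t-c)/40,2);a=np.round((cr.inv()*q).as_rotvec()/(np.pi/2),3)
        c=c+cr.apply(d*40);cr=cr*R.from_rotvec(a*np.pi/2);out.append([*a,*d,jaw])
    o=np.array(out);print("max turn %.3f shift %.2f"%(np.linalg.norm(o[:,:3],axis=1).max(),np.abs(o[:,3:6]).max()))
    for i in range(0,n,5): print([float(x) for row in out[i:i+5] for x in row])
    return c,cr
E
python3 - <<'E'
from h import *
p,r=tip();o,g,h,ro,pi=panof(p,r);print(o,g,h,ro,pi)
print("trivet",ray("scene",379.9,375.5,12))
print(tool([480,267,158],195,88)[1].apply([0,0,1]))
a=np.radians(-27);g1=[470*np.cos(a),470*np.sin(a),310]
c,cr=carry(p,r,g,h,ro,g1,85,0,10)
g2=[440*np.cos(.2),440*np.sin(.2),310]
c,cr=carry(c,cr,g1,85,0,g2,145,0,10)
E
```

```text
t12.65 [ 615.8 -367.7   77.1] rot [[0.682, 0.732, 0.003], [0.712, -0.664, 0.228], [0.168, -0.153, -0.974]] q [ 0.76  0.77 -0.46  1.64  0.65  0.66 -0.79] w14.4 g117.4 [-0.6  0.2 -2.8]
[ 509.64547709 -473.98221903   52.28335048] [ 611.62116465 -364.03994793   94.44561054] 47.1256364900238 -0.09731660288161323 0.06201132750994639
trivet [ 511.4 -488.6]
[ 0.24895951 -0.93300267 -0.25985608]
max turn 0.042 shift 0.67
[0.0, 0.009, -0.041, -0.01, -0.48, -0.66, -1.0, 0.0, 0.009, -0.041, 0.03, -0.47, -0.67, -1.0, 0.001, 0.01, -0.041, 0.05, -0.48, -0.66, -1.0, -0.0, 0.01, -0.041, 0.09, -0.47, -0.67, -1.0, -0.0, 0.009, -0.041, 0.13, -0.46, -0.66, -1.0]
[0.0, 0.01, -0.041, 0.15, -0.46, -0.66, -1.0, 0.0, 0.009, -0.041, 0.19, -0.45, -0.65, -1.0, 0.0, 0.01, -0.041, 0.21, -0.44, -0.66, -1.0, 0.001, 0.009, -0.041, 0.25, -0.42, -0.65, -1.0, -0.0, 0.01, -0.041, 0.27, -0.42, -0.65, -1.0]
max turn 0.067 shift 0.78
[-0.0, 0.015, -0.065, 0.78, 0.19, 0.05, -1.0, -0.0, 0.015, -0.065, 0.77, 0.22, 0.05, -1.0, 0.0, 0.015, -0.065, 0.75, 0.24, 0.05, -1.0, 0.0, 0.015, -0.065, 0.74, 0.27, 0.07, -1.0, 0.0, 0.015, -0.065, 0.72, 0.29, 0.07, -1.0]
[0.0, 0.015, -0.065, 0.71, 0.32, 0.07, -1.0, 0.0, 0.015, -0.065, 0.69, 0.33, 0.08, -1.0, 0.0, 0.015, -0.065, 0.67, 0.36, 0.08, -1.0, 0.001, 0.015, -0.064, 0.65, 0.38, 0.09, -1.0, -0.0, 0.015, -0.065, 0.64, 0.4, 0.1, -1.0]
```

>>> {"name": "servo_tool", "arguments": {
  "deltas": [0, 0.009, -0.041, -0.01, -0.48, -0.66, -1, 0, 0.009, -0.041, 0.03, -0.47, -0.67, -1, 0, 0.01, -0.041, 0.05, -0.48, -0.66, -1, 0, 0.01, -0.041, 0.09, -0.47, -0.67, -1, 0, 0.009, -0.041, 0.13, -0.46, -0.66, -1]
}}

```text
clock: 13.28
eef_pos: [521.1, -286.8, 183.7]
orientation: [0.095, 0.833, 0.542, 0.062]
ft_force: [-0.3, 0.1, -1.5]
width: 14.5
grasp_force: 117.7
```

>>> {"name": "servo_tool", "arguments": {
  "deltas": [0, 0.01, -0.041, 0.15, -0.46, -0.66, -1, 0, 0.009, -0.041, 0.19, -0.45, -0.65, -1, 0, 0.01, -0.041, 0.21, -0.44, -0.66, -1, 0, 0.009, -0.041, 0.25, -0.42, -0.65, -1, 0, 0.01, -0.041, 0.27, -0.42, -0.65, -1]
}}

```text
clock: 13.9
eef_pos: [422.7, -212.8, 291.1]
orientation: [0.083, 0.732, 0.671, 0.077]
ft_force: [-0.7, -0.5, -1.8]
width: 14.2
grasp_force: 117.8
```

```bash
python3 - <<'E'
from h import *
p,r=tip();print(*[np.round(x,1) for x in panof(p,r)])
t=read_camera("scene");cv2.imwrite("pics/s7.png",t)
E
```

```text
t13.90 [ 422.7 -212.8  291.1] rot [[0.086, 0.996, 0.002], [0.971, -0.085, 0.225], [0.224, -0.018, -0.974]] q [ 1.46  0.16 -1.1   2.03  0.1   0.82  0.23] w14.2 g117.8 [-0.7 -0.5 -1.8]
[ 404.4 -362.   266.5] [ 417.1 -212.5  308.5] 85.2 0.1 0.0
```

>>> {"name": "servo_tool", "arguments": {
  "deltas": [0, 0.015, -0.065, 0.78, 0.19, 0.05, -1, 0, 0.015, -0.065, 0.77, 0.22, 0.05, -1, 0, 0.015, -0.065, 0.75, 0.24, 0.05, -1, 0, 0.015, -0.065, 0.74, 0.27, 0.07, -1, 0, 0.015, -0.065, 0.72, 0.29, 0.07, -1]
}}

```text
clock: 14.58
eef_pos: [454.8, -58.0, 290.5]
orientation: [0.061, 0.533, 0.838, 0.096]
ft_force: [0.2, 0.1, -3.8]
width: 14.5
grasp_force: 117.8
```

```bash
python3 - <<'E'
from h import *
p,r=tip();print(*[np.round(x,1) for x in panof(p,r)])
E
```

```text
t14.57 [454.8 -58.  290.5] rot [[-0.424, 0.906, 0.001], [0.882, 0.413, 0.226], [0.204, 0.096, -0.974]] q [ 1.26  0.17 -1.22  2.05  0.07  0.83  0.46] w14.5 g117.8 [ 0.2  0.1 -3.8]
[ 513.7 -196.3  266.1] [449.9 -60.5 307.9] 115.2 0.0 -0.1
```

>>> {"name": "servo_tool", "arguments": {
  "deltas": [0, 0.015, -0.065, 0.71, 0.32, 0.07, -1, 0, 0.015, -0.065, 0.69, 0.33, 0.08, -1]
}}

```text
clock: 14.82
eef_pos: [452.1, 3.9, 290.6]
orientation: [0.051, 0.442, 0.89, 0.102]
ft_force: [0.7, 0.7, -2.1]
width: 14.0
grasp_force: 117.8
```

```bash
python3 - <<'E'
from h import *
p,r=tip();print(*[np.round(x,1) for x in panof(p,r)])
E
```

```text
t14.82 [452.1   3.9 290.6] rot [[-0.603, 0.797, 0.0], [0.777, 0.588, 0.226], [0.18, 0.136, -0.974]] q [ 1.15  0.16 -1.23  2.05  0.03  0.84  0.57] w14.0 g117.8 [ 0.7  0.7 -2.1]
[ 538.5 -119.   266.2] [4.477e+02 4.000e-01 3.080e+02] 127.2 0.0 -0.1
```

```bash
python3 - <<'E'
from h import *
p,r=tip();o,g,h,ro,pi=panof(p,r)
g1=[362,150,305]
c,cr=carry(p,r,g,h,ro,g1,130,0,5,False)
g2=[330,267,300]
carry(c,cr,g1,130,0,g2,185,0,8,False)
E
```

```text
t14.82 [452.1   3.9 290.6] rot [[-0.603, 0.797, 0.0], [0.777, 0.588, 0.226], [0.18, 0.136, -0.974]] q [ 1.15  0.16 -1.23  2.05  0.03  0.84  0.57] w14.0 g117.8 [ 0.7  0.7 -2.1]
max turn 0.006 shift 0.86
[-0.0, 0.002, -0.006, 0.86, 0.1, 0.04, -1.0, -0.0, 0.002, -0.006, 0.85, 0.11, 0.04, -1.0, -0.0, 0.001, -0.006, 0.86, 0.12, 0.05, -1.0, -0.0, 0.001, -0.006, 0.85, 0.13, 0.04, -1.0, -0.0, 0.002, -0.006, 0.85, 0.14, 0.05, -1.0]
max turn 0.077 shift 0.36
[0.0, 0.017, -0.074, 0.36, 0.14, 0.05, -1.0, 0.0, 0.017, -0.075, 0.34, 0.19, 0.06, -1.0, 0.0, 0.018, -0.074, 0.31, 0.23, 0.07, -1.0, 0.0, 0.017, -0.075, 0.29, 0.25, 0.08, -1.0, 0.001, 0.017, -0.074, 0.25, 0.29, 0.08, -1.0]
[-0.0, 0.017, -0.074, 0.21, 0.31, 0.09, -1.0, -0.0, 0.018, -0.075, 0.17, 0.33, 0.09, -1.0, -0.0, 0.017, -0.074, 0.13, 0.35, 0.1, -1.0]
```

>>> {"name": "servo_tool", "arguments": {
  "deltas": [0, 0.002, -0.006, 0.86, 0.1, 0.04, -1, 0, 0.002, -0.006, 0.85, 0.11, 0.04, -1, 0, 0.001, -0.006, 0.86, 0.12, 0.05, -1, 0, 0.001, -0.006, 0.85, 0.13, 0.04, -1, 0, 0.002, -0.006, 0.85, 0.14, 0.05, -1]
}}

```text
clock: 15.45
eef_pos: [366.2, 153.9, 287.7]
orientation: [0.048, 0.422, 0.899, 0.103]
ft_force: [-0.3, 0.2, -2.6]
width: 14.5
grasp_force: 117.8
```

```bash
python3 - <<'E'
from h import *
p,r=tip();o,g,h,ro,pi=panof(p,r);print(*[np.round(x,1) for x in panof(p,r)])
carry(p,r,g,h,ro,[330,267,300],185,0,8,False)
E
```

```text
t15.45 [366.2 153.9 287.7] rot [[-0.639, 0.769, 0.001], [0.749, 0.623, 0.226], [0.173, 0.145, -0.974]] q [ 0.96 -0.18 -1.25  2.19 -0.36  0.83  0.62] w14.5 g117.8 [-0.3  0.2 -2.6]
[458.2  35.1 263.2] [362.1 150.3 305.1] 129.8 0.0 -0.0
max turn 0.077 shift 0.36
[0.0, 0.018, -0.075, 0.36, 0.15, 0.05, -1.0, 0.0, 0.017, -0.074, 0.34, 0.18, 0.06, -1.0, 0.0, 0.017, -0.075, 0.32, 0.23, 0.07, -1.0, 0.0, 0.018, -0.074, 0.28, 0.25, 0.08, -1.0, 0.0, 0.017, -0.075, 0.25, 0.29, 0.08, -1.0]
[0.001, 0.017, -0.075, 0.21, 0.31, 0.09, -1.0, -0.0, 0.018, -0.074, 0.17, 0.33, 0.09, -1.0, -0.0, 0.017, -0.075, 0.13, 0.35, 0.1, -1.0]
```

>>> {"name": "servo_tool", "arguments": {
  "deltas": [0, 0.018, -0.075, 0.36, 0.15, 0.05, -1, 0, 0.017, -0.074, 0.34, 0.18, 0.06, -1, 0, 0.017, -0.075, 0.32, 0.23, 0.07, -1, 0, 0.018, -0.074, 0.28, 0.25, 0.08, -1, 0, 0.017, -0.075, 0.25, 0.29, 0.08, -1]
}}

```text
clock: 16.08
eef_pos: [343.9, 228.1, 284.5]
orientation: [0.015, 0.135, 0.984, 0.113]
ft_force: [-0.0, -0.1, -2.5]
width: 14.4
grasp_force: 117.8
```

```bash
python3 - <<'E'
from h import *
p,r=tip();o,g,h,ro,pi=panof(p,r);print(*[np.round(x,1) for x in panof(p,r)])
c,cr=carry(p,r,g,h,ro,[332,267,290],184,0,3,False)
carry(c,cr,[332,267,290],184,0,[335,267,190],184,0,5,False)
E
```

```text
t16.07 [343.9 228.1 284.5] rot [[-0.963, 0.269, 0.002], [0.262, 0.938, 0.227], [0.059, 0.219, -0.974]] q [ 0.7   0.03 -1.25  2.13 -0.17  0.84  0.86] w14.4 g117.8 [-0.  -0.1 -2.5]
[487.1 182.7 259.9] [342.6 222.7 301.9] 164.5 -0.0 0.0
max turn 0.073 shift 0.33
[0.0, 0.016, -0.07, 0.2, 0.3, 0.17, -1.0, 0.0, 0.017, -0.071, 0.16, 0.32, 0.18, -1.0, 0.001, 0.016, -0.07, 0.12, 0.33, 0.18, -1.0]
max turn 0.000 shift 0.49
[-0.0, -0.0, 0.0, -0.01, -0.11, 0.48, -1.0, -0.0, -0.0, 0.0, -0.02, -0.12, 0.49, -1.0, -0.0, -0.0, 0.0, -0.02, -0.11, 0.49, -1.0, -0.0, -0.0, 0.0, -0.01, -0.12, 0.48, -1.0, -0.0, -0.0, 0.0, -0.02, -0.11, 0.49, -1.0]
```

>>> {"name": "servo_tool", "arguments": {
  "deltas": [0, 0.016, -0.07, 0.2, 0.3, 0.17, -1, 0, 0.017, -0.071, 0.16, 0.32, 0.18, -1, 0, 0.016, -0.07, 0.12, 0.33, 0.18, -1, 0, 0, 0, 0, 0, 0, -1]
}}

```text
clock: 16.58
eef_pos: [331.5, 273.4, 272.7]
orientation: [-0.005, -0.033, 0.993, 0.115]
ft_force: [-0.6, 0.8, -2.6]
width: 14.4
grasp_force: 117.9
```

```bash
python3 - <<'E'
from h import *
p,r=tip();o,g,h,ro,pi=panof(p,r);print(*[np.round(x,1) for x in panof(p,r)])
c,cr=carry(p,r,g,h,ro,[332,267,185],184,0,5,False)
w=read_camera("wrist");c=get_calibration("wrist")
import pickle;pickle.dump(c,open("cw8.pkl","wb"));s=read_camera("scene");t=read_camera("top")
cv2.imwrite("pics/c8.png",np.vstack([np.hstack([cv2.resize(w,(400,300)),cv2.resize(t[100:280,160:400],(400,300),interpolation=cv2.INTER_CUBIC)]),np.hstack([cv2.resize(s[100:280,140:380],(400,300),interpolation=cv2.INTER_CUBIC),np.zeros((300,400,3),np.uint8)])]))
E
```

```text
t16.57 [331.5 273.4 272.7] rot [[-0.998, -0.066, 0.002], [-0.064, 0.971, 0.229], [-0.017, 0.228, -0.973]] q [ 0.52  0.2  -1.25  2.09  0.01  0.85  0.92] w14.4 g117.9 [-0.6  0.8 -2.6]
[481.7 278.1 247.9] [332.1 267.7 290.1] -176.1 -0.2 0.0
max turn 0.801 shift 0.49
[0.002, 0.183, -0.779, 0.13, -0.22, 0.49, -1.0, 0.002, 0.182, -0.779, 0.14, -0.22, 0.49, -1.0, 0.001, 0.182, -0.78, 0.13, -0.22, 0.49, -1.0, 0.001, 0.182, -0.779, 0.13, -0.21, 0.48, -1.0, 0.002, 0.181, -0.779, 0.13, -0.22, 0.49, -1.0]
```

View pics/c8.png

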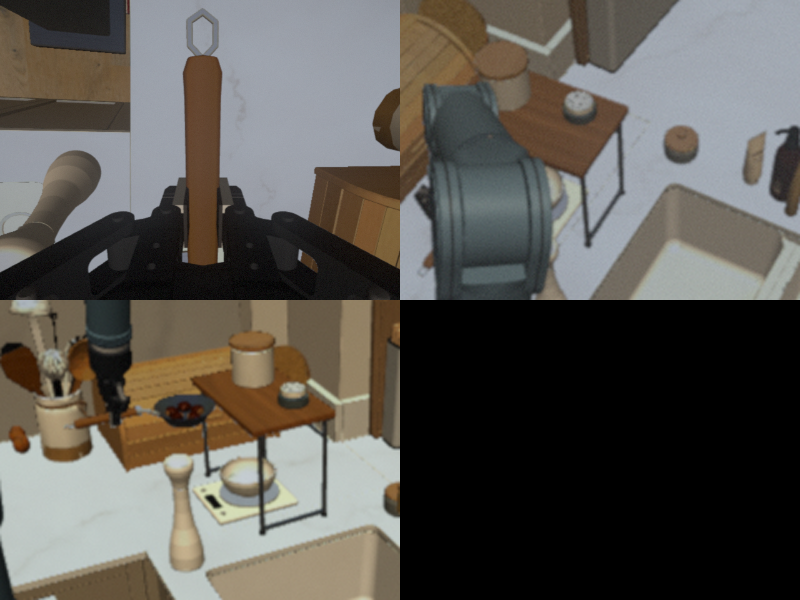

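```bash
python3 - <<'E'
from h import *
for m,u,v,z in [("bowl",288.8,203,78),("bowlw",221*.6+140,203,78),("bowle",276*.6+140,203,78),("pan",250.4,166,278),("FL",255.8,148,250),("FR",297.2,178,250),("BR",339.8,167.8,250),("legFR",262*.6+140,100+231*.6,0),("dispF",195*.6+140,100+193*.6,13),("scFR",220*.6+140,100+221*.6,10),("scBR",297*.6+140,100+198*.6,10)]: print(m,ray("scene",u,v,z))
p,r=tip();o,g,h,ro,pi=panof(p,r);h%=360
carry(p,r,g,h,ro,[332,267,187],184,0,5,False)
E
```

```text
bowl [616.6 296.5]
bowlw [564.  323.5]
bowle [671.2 268.6]
pan [466.3 245.6]
FL [556.  440.7]
FR [587.8 148.8]
BR [746.1 153.4]
legFR [593.  176.3]
dispF [515.6 368.8]
scFR [523.  238.5]
scBR [712.6 249.3]
t16.73 [332.2 271.9 272.8] rot [[-0.998, -0.062, 0.001], [-0.06, 0.972, 0.228], [-0.015, 0.227, -0.974]] q [ 0.52  0.2  -1.25  2.09  0.01  0.85  0.92] w14.4 g117.9 [ 0.1 -0.6 -3.1]
max turn 0.001 shift 0.51
[0.0, 0.0, -0.001, 0.0, -0.11, 0.5, -1.0, 0.0, 0.001, -0.0, 0.01, -0.12, 0.51, -1.0, 0.001, -0.0, -0.001, -0.0, -0.11, 0.5, -1.0, -0.0, -0.0, -0.001, 0.0, -0.12, 0.5, -1.0, -0.0, 0.0, -0.001, 0.0, -0.11, 0.51, -1.0]
```

```bash
python3 - <<'E'
from h import *
p,r=tip();o,g,h,ro,pi=panof(p,r);Q=r*Rpt.inv()
f=lambda v:(proj("scene",o+Q.apply(v))-[140,100])/.6+[0,300]
for n,v in [("rimc",[0,0,30]),("rim+x",[62,0,30]),("rim-x",[-62,0,30]),("rim+y",[0,62,30]),("rim-y",[0,-62,30]),("wood end",[-222,0,42]),("wood start",[-102,0,42])]: print(n,f(v).round(1))
for n,q in [("bowl634,322",[634,322,78]),("625,318",[625,318,78]),("mill",[415,150,0]),("millhead",[415,150,208])]:print(n,((proj("scene",q)-[140,100])/.6+[0,300]).round(1))
s=cv2.imread("pics/c8.png")[300:,:400];a=cv2.resize(s[60:210,50:300],(800,480),interpolation=cv2.INTER_CUBIC);cv2.imwrite("pics/c9.png",a)
E
```

```text
t16.73 [332.2 271.9 272.8] rot [[-0.998, -0.062, 0.001], [-0.06, 0.972, 0.228], [-0.015, 0.227, -0.974]] q [ 0.52  0.2  -1.25  2.09  0.01  0.85  0.92] w14.4 g117.9 [ 0.1 -0.6 -3.1]
rimc [186.3 402.5]
rim+x [214.8 395.8]
rim-x [157.2 409.3]
rim+y [174.  391.5]
rim-y [199.5 414.2]
wood end [ 76.2 422.3]
wood start [137.  408.2]
bowl634,322 [250.5 465. ]
625,318 [247.5 466.7]
mill [187.2 559.3]
millhead [178.7 468.7]
```

View pics/c9.png

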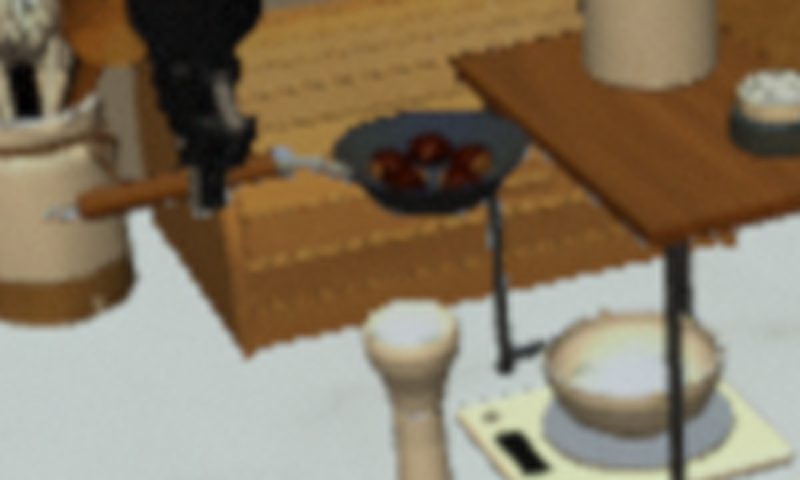

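>>> {"name": "servo_tool", "arguments": {
  "deltas": [0, 0, 0, 0, -0.11, 0.5, -1, 0, 0, 0, 0, -0.12, 0.51, -1, 0, 0, 0, 0, -0.11, 0.5, -1, 0, 0, 0, 0, -0.12, 0.5, -1, 0, 0, 0, 0, -0.11, 0.51, -1]
}}

```text
clock: 17.35
eef_pos: [332.9, 272.5, 169.2]
orientation: [-0.003, -0.03, 0.993, 0.115]
ft_force: [-0.7, 0.2, -3.2]
width: 14.1
grasp_force: 117.8
```

```bash
python3 - <<'E'
from h import *
p,r=tip();o,g,h,ro,pi=panof(p,r);h%=360;print(*[np.round(x,1) for x in panof(p,r)])
g1=[638-149.6,278-10.5,172]
c,cr=carry(p,r,g,h,ro,g1,184,0,8,False)
E
```

```text
t17.35 [332.9 272.5 169.2] rot [[-0.998, -0.061, -0.0], [-0.059, 0.972, 0.228], [-0.014, 0.227, -0.974]] q [ 0.25  0.39 -1.04  2.2   0.26  0.6   0.7 ] w14.1 g117.8 [-0.7  0.2 -3.2]
[483.1 276.4 144.8] [333.4 266.9 186.6] -176.4 -0.1 -0.1
max turn 0.001 shift 0.49
[0.0, 0.001, -0.0, -0.48, -0.04, 0.04, -1.0, 0.0, 0.0, -0.001, -0.49, -0.03, 0.04, -1.0, 0.0, 0.0, -0.0, -0.48, -0.04, 0.03, -1.0, 0.001, 0.0, -0.001, -0.48, -0.04, 0.04, -1.0, -0.0, 0.001, -0.001, -0.49, -0.04, 0.04, -1.0]
[-0.0, -0.0, -0.0, -0.48, -0.04, 0.03, -1.0, 0.0, -0.0, -0.001, -0.48, -0.04, 0.04, -1.0, 0.0, -0.0, -0.0, -0.49, -0.04, 0.04, -1.0]
```

>>> {"name": "servo_tool", "arguments": {
  "deltas": [0, 0, 0, -0.48, -0.04, 0.04, -1, 0, 0, 0, -0.49, -0.03, 0.04, -1, 0, 0, 0, -0.48, -0.04, 0.04, -1, 0, 0, 0, -0.48, -0.04, 0.04, -1, 0, 0, 0, -0.49, -0.04, 0.04, -1]
}}

```text
clock: 17.98
eef_pos: [431.5, 273.9, 160.3]
orientation: [-0.004, -0.031, 0.993, 0.115]
ft_force: [0.4, 0.5, -2.5]
width: 14.1
grasp_force: 117.8
```

>>> {"name": "servo_tool", "arguments": {
  "deltas": [0, 0, 0, -0.48, -0.04, 0.04, -1, 0, 0, 0, -0.48, -0.04, 0.04, -1, 0, 0, 0, -0.49, -0.04, 0.04, -1, 0, 0, 0, 0, 0, 0, -1]
}}

```text
clock: 18.48
eef_pos: [490.0, 273.7, 154.3]
orientation: [-0.003, -0.03, 0.993, 0.115]
ft_force: [-0.2, -0.4, -3.5]
width: 14.8
grasp_force: 117.8
```

```bash
python3 - <<'E'
from h import *
p,r=tip();o,g,h,ro,pi=panof(p,r);h%=360;print(*[np.round(x,1) for x in panof(p,r)])
g1=[638-150*.97,278-150*.242,162]
c,cr=carry(p,r,g,h,ro,g1,194,30,5,False)
s=read_camera("scene");f=lambda v:(proj("scene",o+(r*Rpt.inv()).apply(v))).round(1)
print([f(v) for v in ([0,0,30],[62,0,30],[-62,0,30],[0,62,30],[0,-62,30])])
cv2.imwrite("pics/s10.png",s);cv2.imwrite("pics/c10.png",cv2.resize(s[110:240,200:400],(800,520),interpolation=cv2.INTER_CUBIC))
E
```

```text
t18.48 [490.  273.7 154.3] rot [[-0.998, -0.061, -0.0], [-0.059, 0.972, 0.229], [-0.014, 0.229, -0.973]] q [ 0.2   0.62 -0.88  1.88  0.39  0.75  0.8 ] w14.8 g117.8 [-0.2 -0.4 -3.5]
[640.2 277.7 129.9] [490.5 268.1 171.7] -176.4 -0.2 -0.1
max turn 0.072 shift 0.19
[0.067, 0.005, -0.023, 0.0, -0.19, 0.02, -1.0, 0.067, 0.002, -0.023, 0.01, -0.18, 0.03, -1.0, 0.067, -0.001, -0.023, 0.0, -0.19, 0.05, -1.0, 0.068, -0.003, -0.022, 0.01, -0.17, 0.06, -1.0, 0.067, -0.006, -0.023, 0.02, -0.17, 0.07, -1.0]
[array([296.2, 183.6]), array([311.4, 179.6]), array([280.5, 187.8]), array([288.2, 176.9]), array([304.7, 190.7])]
```

View pics/c10.png

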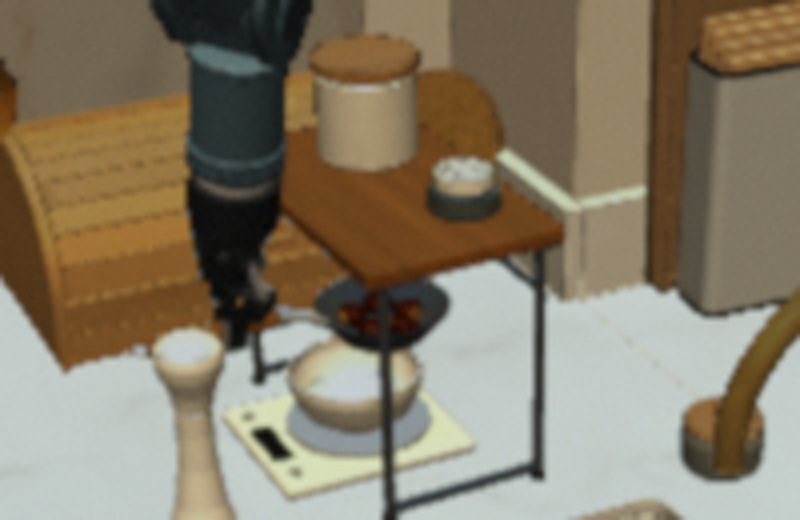

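I've now viewed 11 pictures, one over the limit of 10. I'll view no more and rely on numeric checks from here. This last one shows the pan level under the shelf, rim centre about (295,183) and bowl rim centre about (289,203).

>>> {"name": "servo_tool", "arguments": {
  "deltas": [0.067, 0.005, -0.023, 0, -0.19, 0.02, -1, 0.067, 0.002, -0.023, 0.01, -0.18, 0.03, -1, 0.067, -0.001, -0.023, 0, -0.19, 0.05, -1, 0.068, -0.003, -0.022, 0.01, -0.17, 0.06, -1, 0.067, -0.006, -0.023, 0.02, -0.17, 0.07, -1]
}}

```text
clock: 19.15
eef_pos: [490.3, 239.0, 144.6]
orientation: [0.018, -0.122, 0.981, -0.148]
ft_force: [-0.7, -1.0, -2.9]
width: 14.6
grasp_force: 117.9
```

```bash
python3 - <<'E'
from h import *
p,r=tip();o,g,h,ro,pi=panof(p,r);h%=360;print(*[np.round(x,1) for x in panof(p,r)])
g1=[638-150*.97,278-150*.242,162]
c,cr=carry(p,r,g,h,ro,g1,194,88,15,False)
E
```

```text
t19.15 [490.3 239.  144.6] rot [[-0.97, -0.245, 0.001], [-0.235, 0.926, -0.294], [0.071, -0.286, -0.956]] q [-0.22  0.63 -0.66  1.79  0.7   1.12  0.6 ] w14.6 g117.9 [-0.7 -1.  -2.9]
[640.1 259.4 126. ] [489.5 242.8 162.4] -165.7 30.2 0.1
max turn 0.043 shift 0.04
[0.043, -0.001, 0.0, -0.0, -0.03, 0.0, -1.0, 0.043, 0.0, 0.001, -0.01, -0.04, 0.01, -1.0, 0.042, 0.0, -0.0, -0.0, -0.03, -0.0, -1.0, 0.043, 0.0, 0.0, -0.01, -0.03, 0.0, -1.0, 0.043, 0.0, 0.0, -0.0, -0.04, 0.01, -1.0]
[0.043, 0.001, 0.001, -0.01, -0.03, 0.0, -1.0, 0.043, -0.0, -0.0, -0.0, -0.03, 0.0, -1.0, 0.043, -0.0, 0.0, -0.01, -0.03, 0.01, -1.0, 0.042, -0.0, 0.0, 0.0, -0.04, 0.0, -1.0, 0.043, -0.0, 0.0, -0.0, -0.03, 0.01, -1.0]
[0.043, 0.0, 0.001, -0.01, -0.03, 0.0, -1.0, 0.043, 0.0, -0.0, -0.0, -0.03, 0.01, -1.0, 0.043, 0.0, -0.0, -0.01, -0.03, -0.0, -1.0, 0.043, 0.0, -0.0, -0.0, -0.03, 0.0, -1.0, 0.042, 0.0, 0.0, -0.01, -0.03, 0.01, -1.0]
```

>>> {"name": "servo_tool", "arguments": {
  "deltas": [0.043, 0, 0, 0, -0.03, 0, -1, 0.043, 0, 0, -0.01, -0.03, 0.01, -1, 0.043, 0, 0, 0, -0.03, 0, -1, 0.043, 0, 0, -0.01, -0.03, 0, -1, 0.043, 0, 0, 0, -0.03, 0, -1]
}}

```text
clock: 19.77
eef_pos: [492.2, 234.2, 146.3]
orientation: [0.037, -0.117, 0.943, -0.31]
ft_force: [0.3, -0.0, -2.9]
width: 14.4
grasp_force: 118.0
```

```bash
python3 - <<'E'
from h import *
p,r=tip();o,g,h,ro,pi=panof(p,r);h%=360;print(*[np.round(x,1) for x in panof(p,r)])
g1=[638-150*.97,278-150*.242,162]
c,cr=carry(p,r,g,h,ro,g1,194,90,10,False)
E
```

```text
t19.77 [492.2 234.2 146.3] rot [[-0.97, -0.244, 0.002], [-0.198, 0.781, -0.593], [0.143, -0.575, -0.806]] q [-0.46  0.74 -0.54  1.7   0.83  1.4   0.44] w14.4 g118.0 [ 0.3 -0.  -2.9]
[643.1 249.5 134.1] [490.  243.5 161.8] -165.7 49.4 0.1
max turn 0.046 shift 0.04
[0.045, -0.001, 0.001, -0.01, -0.04, 0.0, -1.0, 0.045, -0.0, 0.001, -0.0, -0.03, 0.01, -1.0, 0.045, 0.0, -0.0, -0.01, -0.04, 0.01, -1.0, 0.045, 0.0, 0.0, -0.0, -0.04, 0.0, -1.0, 0.046, 0.0, 0.0, -0.01, -0.03, 0.01, -1.0]
[0.045, 0.0, 0.0, -0.0, -0.04, 0.0, -1.0, 0.045, 0.001, 0.001, -0.01, -0.04, 0.01, -1.0, 0.045, -0.0, -0.0, -0.0, -0.03, 0.01, -1.0, 0.045, 0.0, -0.0, -0.01, -0.04, 0.0, -1.0, 0.045, 0.0, 0.0, -0.0, -0.03, 0.01, -1.0]
```

>>> {"name": "servo_tool", "arguments": {
  "deltas": [0.045, 0, 0, -0.01, -0.04, 0, -1, 0.045, 0, 0, 0, -0.03, 0.01, -1, 0.045, 0, 0, -0.01, -0.04, 0.01, -1, 0.045, 0, 0, 0, -0.04, 0, -1, 0.045, 0, 0, -0.01, -0.03, 0.01, -1]
}}

```text
clock: 20.4
eef_pos: [494.8, 228.8, 150.2]
orientation: [0.057, -0.109, 0.874, -0.47]
ft_force: [0.3, -0.1, -2.6]
width: 14.3
grasp_force: 118.2
```

>>> {"name": "servo_tool", "arguments": {
  "deltas": [0.045, 0, 0, 0, -0.04, 0, -1, 0.045, 0, 0, -0.01, -0.04, 0.01, -1]
}}

```text
clock: 20.65
eef_pos: [495.7, 226.9, 152.5]
orientation: [0.065, -0.105, 0.839, -0.531]
ft_force: [-0.4, 0.8, -1.6]
width: 14.4
grasp_force: 118.2
```

```bash
python3 - <<'E'
from h import *
p,r=tip();o,g,h,ro,pi=panof(p,r);h%=360;print(*[np.round(x,1) for x in panof(p,r)])
g1=[638-150*.97,278-150*.242,162]
c,cr=carry(p,r,g,h,ro,g1,194,90,4,False)
s=read_camera("scene");hs=cv2.cvtColor(s,cv2.COLOR_BGR2HSV)
for n,b in (("chest",((0,120,20),(12,255,120))),):
    m=cv2.inRange(hs,*b)[150:245,240:340];k,l,st,ce=cv2.connectedComponentsWithStats(m)
    print([(x.tolist(),(y+[240,150]).round(0).tolist()) for x,y in zip(st[1:],ce[1:]) if x[4]>5])
cv2.imwrite("pics/s11.png",s)
E
```

```text
t20.65 [495.7 226.9 152.5] rot [[-0.97, -0.244, 0.003], [-0.107, 0.415, -0.904], [0.22, -0.876, -0.429]] q [-0.71  0.96 -0.38  1.56  0.94  1.77  0.34] w14.4 g118.2 [-0.4  0.8 -1.6]
[647.4 239.4 152.1] [492.  242.3 161.7] -165.8 77.7 0.2
max turn 0.035 shift 0.03
[0.034, -0.001, 0.003, -0.0, -0.03, 0.0, -1.0, 0.034, 0.001, -0.0, -0.0, -0.03, 0.01, -1.0, 0.035, 0.001, 0.0, -0.01, -0.02, 0.0, -1.0, 0.034, 0.0, 0.0, 0.0, -0.03, 0.01, -1.0]
[([89, 19, 9, 4, 14], [333.0, 171.0]), ([73, 23, 10, 4, 12], [317.0, 175.0]), ([84, 22, 4, 3, 6], [326.0, 173.0]), ([62, 27, 4, 3, 7], [304.0, 178.0]), ([67, 26, 5, 3, 7], [309.0, 177.0]), ([51, 28, 8, 5, 14], [294.0, 181.0]), ([42, 54, 12, 5, 31], [287.0, 207.0])]
```

>>> {"name": "servo_tool", "arguments": {
  "deltas": [0.034, 0, 0.002, 0, -0.03, 0, -1, 0.034, 0, 0, 0, -0.03, 0.01, -1, 0.034, 0, 0, -0.01, -0.02, 0, -1, 0, 0, 0, 0, 0, 0, -1]
}}

```text
clock: 21.2
eef_pos: [496.5, 224.7, 154.9]
orientation: [0.074, -0.098, 0.793, -0.597]
ft_force: [-0.0, 0.4, -3.2]
width: 13.9
grasp_force: 118.2
```

```bash
python3 - <<'E'
from h import *
p,r=tip();o,g,h,ro,pi=panof(p,r);h%=360;print(*[np.round(x,1) for x in panof(p,r)])
s=read_camera("scene");cv2.imwrite("pics/s12.png",s);hs=cv2.cvtColor(s,cv2.COLOR_BGR2HSV)
b=s[190:222,270:312];G=b.astype(int).sum(2)//30
for row in G: print("".join("%2d"%min(x,25) if x<14 else " ." for x in row))
s0=cv2.imread("pics/s10.png")
E
```

```text
t21.20 [496.5 224.7 154.9] rot [[-0.97, -0.243, 0.0], [-0.067, 0.268, -0.961], [0.234, -0.932, -0.276]] q [-0.79  1.03 -0.29  1.52  0.96  1.86  0.33] w13.9 g118.2 [-0.   0.4 -3.2]
[648.2 237.3 158.9] [492.5 241.3 161.4] -165.8 87.0 0.1
 . . . . . . . . . . . . . .10 6 7 6 4 4 4 4 4 4 4 3 3 2 2 2 3 3 3 3 2 3 2 3 3 513 .
 . . . . . . . . . . . . . .1210 9 6 4 4 4 4 4 4 3 3 3 3 2 3 2 2 3 3 2 3 3 3 3 8 . .
 .121213 . . . . . . . . .131212 9 5 4 3 3 4 4 4 3 3 3 2 3 3 3 3 3 3 3 3 3 3 412 . .
 9 8 91113121213131313131211 9 8 8 6 4 3 3 3 3 3 3 3 3 3 2 3 3 2 2 3 3 3 3 3 8 . . .
 7 7 7 9101012 . . . . .1310 6 4 7 6 4 3 3 3 3 3 3 3 3 3 2 3 3 3 3 3 3 3 3 612 . . .
 7 6 6 7 810 . . . . . . .12 8 3 3 3 3 3 3 3 3 3 3 3 3 3 2 3 3 3 3 3 3 3 512 . . . .
 6 6 7 912 . . . .1313 . . .10 5 3 2 2 2 2 2 2 2 3 3 3 3 2 3 3 2 3 2 3 5 9 . . . . .
 912 . . . . .1313 . . . . .13 7 3 2 2 2 2 2 2 2 2 3 3 2 2 2 3 3 3 3 611 . . . . . .
 . . . . . .1113 . . . . . . .11 5 2 2 2 2 2 2 2 2 3 3 2 2 3 2 3 3 510 . . . . . . .
 . . . .111113 . . . . . . . . .10 4 2 2 2 2 2 1 2 3 3 3 2 3 4 5 7 9 . . . . . . . .
101012111012 .
[... 1155 characters left out ...]
13 . . . . . . . . .
 . . . . . .1310 8 8 8 8 8 9 9 9 9 9 9 9 9 9 9 9 8 6 4 4 7 91113 . . . . . . . . . .
 . . . . . . .1310 9 8 8 8 8 8 9 9 9 9 9 9 9 8 8 8 5 4 4 912 . . . . . . . . . . . .
 . . . . . . . .13121110 9 8 8 8 8 8 8 8 8 8 8 8 8 6 4 511 . . . . . . . . . . . . .
 . . . . . . . . . . .13121110 9 8 8 8 8 8 9 91011 8 4 411 . . . . . .13 . . . . . .
 . . . . . . . . . . . . . . .12121111111112121313 9 4 511 . . . . .1313 . . . . . .
 . . . .13 . . . . . . . . . . . . . . . . . . . . 9 5 511 . . . .1312 . . . . . . .
13 . . . .1313 . . . . . . . . . . . . . . . . . .10 5 511 . .131313 . . . . . . . .
 6 . . . . .131313 . . . . . . . . . . . . . . . .10 5 51013 .13 . . . . . . . . . .
```

```bash
python3 - <<'E'
from h import *
p,r=tip();o,g,h,ro,pi=panof(p,r);h%=360
g1=[638-150*.97,278-150*.242,162]
c,cr=carry(p,r,g,h,ro,g1,194,30,8,False)
g2=[490,268,172]
c,cr=carry(c,cr,g1,194,30,g2,184,0,5,False)
g3=[332,267,187]
c,cr=carry(c,cr,g2,184,0,g3,184,0,7,False)
E
```

```text
t21.25 [496.8 224.7 155.3] rot [[-0.97, -0.243, -0.0], [-0.067, 0.269, -0.961], [0.233, -0.932, -0.277]] q [-0.78  1.03 -0.29  1.52  0.96  1.86  0.33] w14.4 g118.2 [-1.1  1.1 -1.7]
max turn 0.080 shift 0.06
[-0.079, 0.0, 0.001, 0.0, 0.06, -0.01, -1.0, -0.079, 0.0, -0.0, 0.0, 0.05, -0.01, -1.0, -0.079, 0.001, -0.0, 0.0, 0.06, -0.01, -1.0, -0.08, 0.0, -0.0, 0.0, 0.06, -0.01, -1.0, -0.079, 0.0, -0.0, 0.0, 0.05, -0.01, -1.0]
[-0.079, 0.001, 0.0, 0.0, 0.06, -0.01, -1.0, -0.079, -0.0, 0.0, 0.0, 0.06, -0.01, -1.0, -0.079, 0.0, 0.0, 0.01, 0.05, -0.01, -1.0]
max turn 0.071 shift 0.19
[-0.067, 0.006, 0.022, -0.02, 0.16, -0.09, -1.0, -0.066, 0.003, 0.022, -0.02, 0.17, -0.08, -1.0, -0.067, 0.001, 0.022, -0.01, 0.17, -0.07, -1.0, -0.067, -0.002, 0.022, -0.01, 0.18, -0.05, -1.0, -0.066, -0.003, 0.022, -0.0, 0.19, -0.04, -1.0]
max turn 0.000 shift 0.57
[-0.0, -0.0, -0.0, 0.56, 0.04, -0.05, -1.0, -0.0, -0.0, -0.0, 0.56, 0.05, -0.04, -1.0, -0.0, -0.0, -0.0, 0.57, 0.04, -0.04, -1.0, -0.0, -0.0, -0.0, 0.56, 0.05, -0.04, -1.0, -0.0, -0.0, -0.0, 0.56, 0.04, -0.05, -1.0]
[-0.0, -0.0, -0.0, 0.57, 0.05, -0.04, -1.0, -0.0, -0.0, -0.0, 0.56, 0.05, -0.04, -1.0]
```

>>> {"name": "servo_tool", "arguments": {
  "deltas": [-0.079, 0, 0, 0, 0.06, -0.01, -1, -0.079, 0, 0, 0, 0.05, -0.01, -1, -0.079, 0, 0, 0, 0.06, -0.01, -1, -0.08, 0, 0, 0, 0.06, -0.01, -1, -0.079, 0, 0, 0, 0.05, -0.01, -1]
}}

```text
clock: 21.88
eef_pos: [495.5, 231.4, 148.1]
orientation: [0.041, -0.115, 0.938, -0.323]
ft_force: [0.1, -0.1, -2.0]
width: 14.6
grasp_force: 118.3
```

>>> {"name": "servo_tool", "arguments": {
  "deltas": [-0.079, 0, 0, 0, 0.06, -0.01, -1, -0.079, 0, 0, 0, 0.06, -0.01, -1, -0.079, 0, 0, 0.01, 0.05, -0.01, -1]
}}

```text
clock: 22.25
eef_pos: [493.6, 236.9, 145.7]
orientation: [0.019, -0.12, 0.982, -0.145]
ft_force: [-1.3, -0.5, -2.9]
width: 14.4
grasp_force: 118.1
```

>>> {"name": "servo_tool", "arguments": {
  "deltas": [-0.067, 0.006, 0.022, -0.02, 0.16, -0.09, -1, -0.066, 0.003, 0.022, -0.02, 0.17, -0.08, -1, -0.067, 0.001, 0.022, -0.01, 0.17, -0.07, -1, -0.067, -0.002, 0.022, -0.01, 0.18, -0.05, -1, -0.066, -0.003, 0.022, 0, 0.19, -0.04, -1]
}}

```text
clock: 22.88
eef_pos: [489.6, 272.1, 155.4]
orientation: [-0.004, -0.033, 0.993, 0.114]
ft_force: [0.6, -0.2, -1.9]
width: 14.4
grasp_force: 118.0
```

```bash
python3 - <<'E'
from h import *
p,r=tip();o,g,h,ro,pi=panof(p,r);h%=360;print(*[np.round(x,1) for x in panof(p,r)])
carry(p,r,g,h,ro,[332,267,180],184,0,7,False)
s=read_camera("scene");cv2.imwrite("pics/s13.png",s)
f=lambda v:(proj("scene",o+(r*Rpt.inv()).apply(v))).round(1)
print([f(v) for v in ([0,0,30],[62,0,30],[-62,0,30],[0,62,30],[0,-62,30])])
s0=cv2.imread("pics/s10.png")
for im in(s0,s):
    hs=cv2.cvtColor(im,cv2.COLOR_BGR2HSV)[176:222,275:320];m=(hs[...,1]>110)&(hs[...,0]<14)&(hs[...,2]<110)
    print(m[:22].sum(),m[22:].sum())
E
```

```text
t22.88 [489.6 272.1 155.4] rot [[-0.998, -0.067, 0.001], [-0.065, 0.972, 0.227], [-0.016, 0.226, -0.974]] q [ 0.17  0.6  -0.84  1.88  0.35  0.75  0.84] w14.4 g118.0 [ 0.6 -0.2 -1.9]
[639.8 276.9 130.9] [490.1 266.5 172.8] -176.0 -0.0 -0.0
max turn 0.001 shift 0.57
[0.0, 0.0, 0.0, 0.56, 0.04, -0.02, -1.0, 0.0, 0.0, -0.0, 0.57, 0.05, -0.01, -1.0, 0.0, 0.0, -0.0, 0.56, 0.04, -0.02, -1.0, 0.0, 0.001, -0.0, 0.56, 0.05, -0.01, -1.0, 0.0, -0.0, -0.0, 0.57, 0.04, -0.02, -1.0]
[0.0, -0.0, -0.0, 0.56, 0.05, -0.01, -1.0, 0.0, -0.0, -0.0, 0.56, 0.04, -0.02, -1.0]
[array([296.2, 183.4]), array([311.3, 179.4]), array([280.6, 187.6]), array([288. , 176.8]), array([304.7, 190.4])]
200 0
83 28
```

>>> {"name": "servo_tool", "arguments": {
  "deltas": [0, 0, 0, 0.56, 0.04, -0.02, -1, 0, 0, 0, 0.57, 0.05, -0.01, -1, 0, 0, 0, 0.56, 0.04, -0.02, -1, 0, 0, 0, 0.56, 0.05, -0.01, -1, 0, 0, 0, 0.57, 0.04, -0.02, -1]
}}

```text
clock: 23.55
eef_pos: [375.5, 272.4, 160.3]
orientation: [-0.004, -0.035, 0.993, 0.112]
ft_force: [-0.9, 0.5, -1.6]
width: 14.4
grasp_force: 118.0
```

>>> {"name": "servo_tool", "arguments": {
  "deltas": [0, 0, 0, 0.56, 0.05, -0.01, -1, 0, 0, 0, 0.56, 0.04, -0.02, -1]
}}

```text
clock: 23.8
eef_pos: [330.5, 272.5, 162.3]
orientation: [-0.004, -0.035, 0.993, 0.112]
ft_force: [-0.5, 0.9, -2.0]
width: 14.4
grasp_force: 118.0
```

```bash
python3 - <<'E'
from h import *
p,r=tip();o,g,h,ro,pi=panof(p,r);h%=360;print(*[np.round(x,1) for x in panof(p,r)])
s=read_camera("scene");cv2.imwrite("pics/s14.png",s)
f=lambda v:(proj("scene",o+(r*Rpt.inv()).apply(v)))
def brown(im,poly):
    m=np.zeros(im.shape[:2],np.uint8);cv2.fillPoly(m,[np.int32(poly)],255)
    hs=cv2.cvtColor(im,cv2.COLOR_BGR2HSV);b=(hs[...,1]>110)&(hs[...,0]<14)&(hs[...,2]<130)&(m>0);return b.sum(),(m>0).sum(),b
pan=[f([50*np.cos(a),50*np.sin(a),20]) for a in np.linspace(0,6.28,30)]
print("pan now",brown(s,pan)[:2])
im=cv2.imread("pics/s10.png"); # compare: at insertion
bowl=[proj("scene",[627+56*np.cos(a),319+56*np.sin(a),70]) for a in np.linspace(0,6.28,30)]
n,t,b=brown(s,bowl);print("bowl",n,t,brown(im,bowl)[:2])
ys,xs=np.nonzero(b);print(xs.min(),xs.max(),ys.min(),ys.max()); [print("".join("#" if v else "." for v in b[y,270:312])) for y in range(190,222)]
sc=[proj("scene",q) for q in ([505,180,0],[505,450,0],[740,450,0],[740,180,0])];print("scale area",brown(s,sc)[:2],brown(im,sc)[:2])
E
```

```text
t23.80 [330.5 272.5 162.3] rot [[-0.998, -0.07, 0.001], [-0.068, 0.972, 0.223], [-0.016, 0.222, -0.975]] q [ 0.2   0.38 -0.97  2.21  0.24  0.58  0.73] w14.4 g118.0 [-0.5  0.9 -2. ]
[480.7 277.7 137.8] [331.1 267.  179.7] -175.9 0.2 -0.0
pan now (np.int64(0), np.int64(342))
bowl 29 383 (np.int64(0), np.int64(383))
284 293 204 208
..........................................
..........................................
..........................................
..........................................
..........................................
..........................................
..........................................
..........................................
..........................................
..........................................
..........................................
..........................................
..........................................
..........................................
...............###........................
...............###........................
...............####.......................
..............##########..................
..............##.#######..................
..........................................
..........................................
..........................................
..........................................
..........................................
..........................................
..........................................
..........................................
..........................................
..........................................
..........................................
..........................................
..........................................
scale area (np.int64(29), np.int64(2431)) (np.int64(0), np.int64(2431))
```

```bash
python3 - <<'E'
from h import *
p,r=tip();o,g,h,ro,pi=panof(p,r);h%=360
c,cr=carry(p,r,g,h,ro,[330,267,295],184,0,4,False)
c,cr=carry(c,cr,[330,267,295],184,0,[362,150,305],130,0,6,False)
c,cr=carry(c,cr,[362,150,305],130,0,[450,0,308],127,0,5,False)
E
```

```text
t23.85 [327.2 272.  161.9] rot [[-0.997, -0.073, 0.003], [-0.07, 0.973, 0.221], [-0.019, 0.22, -0.975]] q [ 0.2   0.37 -0.98  2.22  0.24  0.59  0.73] w14.2 g118.0 [-5.   0.6 -3.4]
max turn 0.002 shift 0.71
[-0.001, -0.001, 0.001, -0.01, 0.16, -0.7, -1.0, -0.001, -0.0, 0.0, -0.02, 0.16, -0.71, -1.0, -0.0, -0.001, 0.001, -0.01, 0.17, -0.7, -1.0, -0.001, 0.0, 0.001, -0.01, 0.16, -0.71, -1.0]
max turn 0.101 shift 0.47
[-0.0, -0.022, 0.097, -0.12, -0.47, -0.15, -1.0, -0.001, -0.023, 0.098, -0.2, -0.45, -0.15, -1.0, 0.0, -0.022, 0.097, -0.27, -0.42, -0.14, -1.0, 0.0, -0.023, 0.098, -0.34, -0.38, -0.13, -1.0, -0.0, -0.023, 0.097, -0.39, -0.33, -0.12, -1.0]
[-0.0, -0.022, 0.097, -0.44, -0.26, -0.1, -1.0]
max turn 0.007 shift 0.87
[-0.0, -0.002, 0.007, -0.86, -0.14, -0.05, -1.0, -0.0, -0.001, 0.006, -0.86, -0.12, -0.05, -1.0, -0.0, -0.002, 0.007, -0.87, -0.12, -0.04, -1.0, -0.0, -0.001, 0.006, -0.86, -0.11, -0.05, -1.0, -0.0, -0.002, 0.007, -0.86, -0.1, -0.04, -1.0]
```

>>> {"name": "servo_tool", "arguments": {
  "deltas": [-0.001, 0, 0.001, -0.01, 0.16, -0.7, -1, -0.001, 0, 0, -0.02, 0.16, -0.71, -1, 0, -0.001, 0.001, -0.01, 0.17, -0.7, -1, -0.001, 0, 0.001, -0.01, 0.16, -0.71, -1]
}}

```text
clock: 24.35
eef_pos: [333.1, 272.4, 278.8]
orientation: [-0.004, -0.032, 0.993, 0.114]
ft_force: [0.6, -0.1, -1.6]
width: 14.5
grasp_force: 118.0
```

>>> {"name": "servo_tool", "arguments": {
  "deltas": [0, -0.022, 0.097, -0.12, -0.47, -0.15, -1, 0, -0.023, 0.098, -0.2, -0.45, -0.15, -1, 0, -0.022, 0.097, -0.27, -0.42, -0.14, -1, 0, -0.023, 0.098, -0.34, -0.38, -0.13, -1, 0, -0.023, 0.097, -0.39, -0.33, -0.12, -1]
}}

```text
clock: 24.98
eef_pos: [363.3, 173.1, 285.9]
orientation: [0.039, 0.353, 0.929, 0.107]
ft_force: [0.2, -0.9, -2.6]
width: 13.9
grasp_force: 118.2
```

>>> {"name": "servo_tool", "arguments": {
  "deltas": [0, -0.022, 0.097, -0.44, -0.26, -0.1, -1, 0, -0.002, 0.007, -0.86, -0.14, -0.05, -1, 0, -0.001, 0.006, -0.86, -0.12, -0.05, -1, 0, -0.002, 0.007, -0.87, -0.12, -0.04, -1, 0, -0.001, 0.006, -0.86, -0.11, -0.05, -1]
}}

```text
clock: 25.6
eef_pos: [439.9, 32.6, 289.7]
orientation: [0.048, 0.441, 0.891, 0.102]
ft_force: [-0.5, 0.0, -1.9]
width: 14.0
grasp_force: 118.1
```

```bash
python3 - <<'E'
from h import *
p,r=tip();o,g,h,ro,pi=panof(p,r);h%=360;print(*[np.round(x,1) for x in (o,g,h,ro,pi)])
c,cr=carry(p,r,g,h,ro,[417,-212,300],85,0,7,True)
c,cr=carry(c,cr,[417,-212,300],85,0,[618.3,-369.4,80],47.1,0,11,True)
print(panof(c,cr))
E
```

```text
t25.60 [439.9  32.6 289.7] rot [[-0.607, 0.795, 0.004], [0.775, 0.591, 0.225], [0.177, 0.14, -0.974]] q [ 0.82  0.06 -0.91  2.09 -0.11  0.83  0.63] w14.0 g118.1 [-0.5  0.  -1.9]
[526.8 -90.  264.7] [435.6  29.  307.1] 127.5 0.1 0.1
max turn 0.068 shift 0.87
[-0.0, -0.017, 0.065, -0.76, -0.4, -0.07, -1.0, -0.0, -0.015, 0.066, -0.78, -0.38, -0.06, -1.0, -0.001, -0.015, 0.066, -0.8, -0.36, -0.06, -1.0, 0.0, -0.015, 0.065, -0.82, -0.34, -0.05, -1.0, 0.0, -0.016, 0.066, -0.83, -0.33, -0.06, -1.0]
[-0.0, -0.015, 0.066, -0.85, -0.3, -0.04, -1.0, -0.0, -0.015, 0.065, -0.87, -0.29, -0.04, -1.0]
max turn 0.039 shift 0.62
[-0.0, -0.009, 0.038, -0.29, 0.38, 0.6, -1.0, -0.0, -0.008, 0.037, -0.27, 0.39, 0.6, -1.0, -0.0, -0.009, 0.037, -0.25, 0.41, 0.61, -1.0, -0.0, -0.008, 0.038, -0.22, 0.41, 0.61, -1.0, -0.001, -0.009, 0.037, -0.19, 0.43, 0.61, -1.0]
[0.0, -0.009, 0.037, -0.16, 0.43, 0.61, -1.0, 0.0, -0.008, 0.037, -0.14, 0.44, 0.62, -1.0, 0.0, -0.009, 0.038, -0.12, 0.44, 0.61, -1.0, 0.0, -0.009, 0.037, -0.08, 0.45, 0.62, -1.0, 0.0, -0.008, 0.037, -0.06, 0.45, 0.62, -1.0]
[0.0, -0.009, 0.038, -0.03, 0.46, 0.62, -1.0]
(array([ 516.11847344, -479.27487715,   37.93101942]), array([ 618.27254652, -369.45465731,   79.97938046]), np.float64(47.06954380250475), np.float64(-0.006004586747997232), np.float64(0.018473479216648315))
```

>>> {"name": "servo_tool", "arguments": {
  "deltas": [0, -0.017, 0.065, -0.76, -0.4, -0.07, -1, 0, -0.015, 0.066, -0.78, -0.38, -0.06, -1, 0, -0.015, 0.066, -0.8, -0.36, -0.06, -1, 0, -0.015, 0.065, -0.82, -0.34, -0.05, -1, 0, -0.016, 0.066, -0.83, -0.33, -0.06, -1]
}}

```text
clock: 26.22
eef_pos: [440.7, -141.9, 284.5]
orientation: [0.074, 0.659, 0.743, 0.085]
ft_force: [-0.4, -0.6, -2.2]
width: 14.2
grasp_force: 118.1
```

>>> {"name": "servo_tool", "arguments": {
  "deltas": [0, -0.015, 0.066, -0.85, -0.3, -0.04, -1, 0, -0.015, 0.065, -0.87, -0.29, -0.04, -1, 0, -0.009, 0.038, -0.29, 0.38, 0.6, -1, 0, -0.008, 0.037, -0.27, 0.39, 0.6, -1, 0, -0.009, 0.037, -0.25, 0.41, 0.61, -1]
}}

```text
clock: 26.85
eef_pos: [479.4, -252.9, 221.6]
orientation: [0.089, 0.791, 0.601, 0.068]
ft_force: [0.3, -1.0, -1.5]
width: 14.2
grasp_force: 118.1
```

>>> {"name": "servo_tool", "arguments": {
  "deltas": [0, -0.008, 0.038, -0.22, 0.41, 0.61, -1, 0, -0.009, 0.037, -0.19, 0.43, 0.61, -1, 0, -0.009, 0.037, -0.16, 0.43, 0.61, -1, 0, -0.008, 0.037, -0.14, 0.44, 0.62, -1]
}}

```text
clock: 27.35
eef_pos: [552.9, -310.3, 141.3]
orientation: [0.097, 0.857, 0.502, 0.057]
ft_force: [0.7, -0.3, -2.1]
width: 14.3
grasp_force: 118.2
```

```bash
python3 - <<'E'
from h import *
p,r=tip();o,g,h,ro,pi=panof(p,r);h%=360;print(*[np.round(x,1) for x in (o,g,h,ro,pi)])
c,cr=carry(p,r,g,h,ro,[618.3,-369.4,78],47.1,0,5,False)
s=read_camera("scene");cv2.imwrite("pics/s15.png",s)
# trivet: wood coloured blob near expected place
hs=cv2.cvtColor(s,cv2.COLOR_BGR2HSV);print("exp trivet",proj("scene",[515.9,-479.6,12]))
m=((hs[...,0]<14)&(hs[...,1]>110)&(hs[...,2]<140)).astype(np.uint8);k,l,st,ce=cv2.connectedComponentsWithStats(m)
for i in range(1,k):
    if st[i,4]>60 and 340<ce[i][0]<430 and 320<ce[i][1]<420: print(st[i],ce[i].round(1), ray("scene",*ce[i],12))
E
```

```text
t27.35 [ 552.9 -310.3  141.3] rot [[0.489, 0.872, 0.001], [0.85, -0.477, 0.223], [0.196, -0.108, -0.975]] q [ 0.71  0.54 -0.36  1.84  0.37  0.59 -0.39] w14.3 g118.2 [ 0.7 -0.3 -2.1]
[ 474.8 -438.7  116.8] [ 548.  -307.8  158.7] 60.8 0.1 -0.0
max turn 0.031 shift 0.50
[-0.0, -0.007, 0.03, -0.1, 0.36, 0.5, -1.0, -0.001, -0.007, 0.029, -0.09, 0.36, 0.49, -1.0, -0.0, -0.006, 0.03, -0.06, 0.36, 0.5, -1.0, -0.0, -0.007, 0.03, -0.03, 0.36, 0.5, -1.0, -0.001, -0.007, 0.03, -0.02, 0.37, 0.5, -1.0]
exp trivet [379.5 372.3]
[362 361  35  28 732] [379.3 374.5] [ 511.7 -485.3]
```

>>> {"name": "servo_tool", "arguments": {
  "deltas": [0, -0.007, 0.03, -0.1, 0.36, 0.5, -1, 0, -0.007, 0.029, -0.09, 0.36, 0.49, -1, 0, -0.006, 0.03, -0.06, 0.36, 0.5, -1, 0, -0.007, 0.03, -0.03, 0.36, 0.5, -1, 0, -0.007, 0.03, -0.02, 0.37, 0.5, -1]
}}

```text
clock: 28.02
eef_pos: [622.7, -372.6, 60.8]
orientation: [0.103, 0.911, 0.396, 0.046]
ft_force: [-1.2, 0.0, -1.7]
width: 14.1
grasp_force: 118.1
```

```bash
python3 - <<'E'
from h import *
for C in ([515.9,-479.6],[512,-485],[519,-476]):
    q=np.array([proj("scene",[C[0]+45.5*np.cos(a),C[1]+45.5*np.sin(a),z]) for a in np.linspace(0,6.28,60) for z in(0,12)]);print(C,q.min(0),q.max(0))
p,r=tip();o,g,h,ro,pi=panof(p,r);h%=360;print(*[np.round(x,1) for x in (o,g,h,ro,pi)])
c,cr=carry(p,r,g,h,ro,[618.3,-369.4,57],47.1,0,4,False)
s=read_camera("scene");cv2.imwrite("pics/s16.png",s)
s0=cv2.imread("pics/s6.png")
f=lambda v:(proj("scene",o+(r*Rpt.inv()).apply(v)))
q=np.array([f([62*np.cos(a),62*np.sin(a),30]) for a in np.linspace(0,6.28,60)]);print("rim exp",q.min(0),q.max(0))
g_=cv2.cvtColor(s,cv2.COLOR_BGR2HSV);m=((g_[...,2]<115)&(g_[...,0]>85)&(g_[...,0]<135)&(g_[...,1]>30)).astype(np.uint8)
k,l,st,ce=cv2.connectedComponentsWithStats(m)
for i in range(1,k):
    if st[i,4]>150 and 330<ce[i][0]<440 and 310<ce[i][1]<420: print(st[i],ce[i].round(1))
E
```

```text
[515.9, -479.6] [360.7 358.5] [398.2 390.5]
[512, -485] [360.5 360.4] [398.1 392.7]
[519, -476] [361.1 357.1] [398.4 388.9]
t28.02 [ 622.7 -372.6   60.8] rot [[0.682, 0.731, 0.002], [0.713, -0.665, 0.223], [0.165, -0.151, -0.975]] q [ 0.59  0.77 -0.21  1.62  0.39  0.58 -0.61] w14.1 g118.1 [-1.2  0.  -1.7]
[ 516.4 -478.8   36.1] [ 618.6 -369.    78.2] 47.1 0.2 0.0
max turn 0.001 shift 0.13
[-0.0, -0.0, -0.0, -0.0, -0.03, 0.13, -1.0, -0.001, -0.0, -0.0, -0.01, -0.03, 0.13, -1.0, -0.0, -0.0, 0.0, -0.0, -0.03, 0.13, -1.0, -0.001, -0.0, 0.0, -0.0, -0.03, 0.13, -1.0]
rim exp [355.1 338. ] [407.1 376.7]
[365 340  32  37 859] [379.9 358.3]
```

>>> {"name": "servo_tool", "arguments": {
  "deltas": [0, 0, 0, 0, -0.03, 0.13, -1, 0, 0, 0, -0.01, -0.03, 0.13, -1, 0, 0, 0, 0, -0.03, 0.13, -1, 0, 0, 0, 0, -0.03, 0.13, -1]
}}

```text
clock: 28.58
eef_pos: [622.4, -372.5, 39.6]
orientation: [0.103, 0.911, 0.397, 0.047]
ft_force: [0.6, -0.2, -1.1]
width: 14.5
grasp_force: 118.0
```

```bash
python3 - <<'E'
from h import *
p,r=tip();o,g,h,ro,pi=panof(p,r);print(*[np.round(x,1) for x in (o,g,h,ro,pi)])
E
```

```text
t28.57 [ 622.4 -372.5   39.6] rot [[0.681, 0.732, 0.004], [0.713, -0.664, 0.224], [0.166, -0.15, -0.975]] q [ 0.59  0.8  -0.2   1.63  0.4   0.54 -0.62] w14.5 g118.0 [ 0.6 -0.2 -1.1]
[ 516.2 -478.8   14.7] [ 618.2 -368.9   57. ] 47.2 0.1 0.1
```

>>> {"name": "servo_tool", "arguments": {
  "deltas": [0, 0, 0, 0, -0.01, 0.03, -1, 0, 0, 0, 0, -0.01, 0.03, -1, 0, 0, 0, 0, 0, 0, -1]
}}

```text
clock: 28.95
eef_pos: [622.8, -372.4, 37.6]
orientation: [0.103, 0.911, 0.397, 0.047]
ft_force: [0.3, 1.7, 0.5]
width: 14.1
grasp_force: 118.2
```

```bash
python3 - <<'E'
from h import *
p,r=tip();o,g,h,ro,pi=panof(p,r);print(*[np.round(x,1) for x in (o,g,h,ro,pi)])
E
```

```text
t28.95 [ 622.8 -372.4   37.6] rot [[0.681, 0.732, 0.004], [0.713, -0.664, 0.225], [0.167, -0.15, -0.974]] q [ 0.58  0.8  -0.2   1.63  0.41  0.54 -0.62] w14.1 g118.2 [0.3 1.7 0.5]
[ 516.7 -478.6   12.6] [ 618.6 -368.7   55. ] 47.2 0.1 0.2
```

Contact, so I'll open the fingers and back out along the tool.

>>> {"name": "servo_tool", "arguments": {
  "deltas": [0, 0, 0, 0, 0, 0.01, 0, 0, 0, 0, 0, 0, 0, 0, 0, 0, 0, 0, 0, 0, 0.2, 0, 0, 0, 0, 0, 0, 0.3, 0, 0, 0, 0, 0, -0.3, 0.3]
}}

```text
clock: 29.58
eef_pos: [619.6, -370.2, 47.7]
orientation: [0.102, 0.911, 0.397, 0.046]
ft_force: [-0.7, -0.3, 0.8]
width: 55.5
grasp_force: 0.0
```

>>> {"name": "servo_tool", "arguments": {
  "deltas": [0, 0, 0, 0, 0, -0.8, 0.3, 0, 0, 0, 0, 0, -1, 0.3, 0, 0, 0, 0, 0, -1, 1, 0, 0, 0, 0, 0, -1, 1, 0, 0, 0, 0, 0, -1, 1]
}}

```text
clock: 30.2
eef_pos: [588.0, -341.5, 237.7]
orientation: [0.103, 0.911, 0.397, 0.047]
ft_force: [0.0, -0.5, -0.1]
width: 85.7
grasp_force: 0.0
```

```bash
python3 - <<'E'
from h import *
p,r=tip()
w=read_camera("wrist");c=get_calibration("wrist");cv2.imwrite("pics/w17.png",w)
hs=cv2.cvtColor(w,cv2.COLOR_BGR2HSV);m=cv2.inRange(hs,(4,110,60),(16,230,230));k,l,st,ce=cv2.connectedComponentsWithStats(m);i=1+np.argmax(st[1:,4])
print(st[i],ce[i].round(1));pts=np.argwhere(l==i)[:,::-1].astype(np.float32)
vx,vy,x0,y0=cv2.fitLine(pts,cv2.DIST_L2,0,.01,.01).ravel();t=(pts-[x0,y0])@[vx,vy]
e=[ray(0,x0+vx*k,y0+vy*k,54,c) for k in(t.min(),t.max())];print(e,np.hypot(*(e[0]-e[1])))
far=max(e,key=lambda v:v[0]);near=min(e,key=lambda v:v[0]);d=(far-near)/np.hypot(*(far-near));print("pan centre",far-222*d,np.degrees(np.arctan2(d[1],d[0])))
s=read_camera("scene");cv2.imwrite("pics/s17.png",s)
g1=[480*np.cos(-.3),480*np.sin(-.3),310.];h=np.radians(-17)
a,b=plan(p,r,g1,down(73),8,1,True)
plan(a,b,[415,150,310],down(122),9,1,True)
E
```

```text
t30.20 [ 588.  -341.5  237.7] rot [[0.681, 0.732, 0.004], [0.713, -0.664, 0.224], [0.167, -0.15, -0.974]] q [ 0.65  0.48 -0.3   1.65  0.29  0.83 -0.53] w85.7 g0.0 [ 0.  -0.5 -0.1]
[ 314  111   22  151 2886] [324.4 183.9]
[array([ 592.4, -405.3]), array([ 676.3, -316.4])] 122.23919175125465
pan centre [ 523.92824645 -477.85231098] 46.65740154341392
max turn 0.040 (lim .118) shift 0.65
[0.018,0.004,-0.036,0.313,-0.65,-0.38,1.0,0.018,0.004,-0.036,0.314,-0.647,-0.361,1.0,0.018,0.004,-0.036,0.316,-0.645,-0.341,1.0,0.018,0.004,-0.036,0.318,-0.642,-0.322,1.0,0.018,0.004,-0.036,0.319,-0.64,-0.303,1.0]
[0.018,0.004,-0.036,0.321,-0.637,-0.282,1.0,0.018,0.004,-0.036,0.322,-0.634,-0.263,1.0,0.018,0.004,-0.036,0.324,-0.632,-0.243,1.0]
max turn 0.060 (lim .118) shift 0.85
[-0,-0,-0.06,0.855,-0.134,0.003,1.0,-0,-0,-0.06,0.849,-0.115,0.003,1.0,-0,-0,-0.06,0.845,-0.095,0.003,1.0,-0,-0,-0.06,0.838,-0.077,0.003,1.0,-0,-0,-0.06,0.832,-0.059,0.003,1.0]
[-0,-0,-0.06,0.826,-0.041,0.004,1.0,-0,-0,-0.06,0.819,-0.023,0.003,1.0,-0,-0,-0.06,0.811,-0.006,0.003,1.0,-0,-0,-0.06,0.804,0.012,0.003,1.0]
```

>>> {"name": "servo_tool", "arguments": {
  "deltas": [0.018, 0.004, -0.036, 0.313, -0.65, -0.38, 1, 0.018, 0.004, -0.036, 0.314, -0.647, -0.36, 1, 0.018, 0.004, -0.036, 0.316, -0.645, -0.34, 1, 0.018, 0.004, -0.036, 0.318, -0.642, -0.32, 1, 0.018, 0.004, -0.036, 0.319, -0.64, -0.3, 1]
}}

```text
clock: 30.92
eef_pos: [514.1, -207.7, 280.8]
orientation: [0.037, 0.85, 0.526, 0.018]
ft_force: [-0.1, -1.0, 0.8]
width: 85.4
grasp_force: 0.0
```

>>> {"name": "servo_tool", "arguments": {
  "deltas": [0.018, 0.004, -0.036, 0.32, -0.637, -0.28, 1, 0.018, 0.004, -0.036, 0.322, -0.634, -0.26, 1, 0.018, 0.004, -0.036, 0.324, -0.632, -0.24, 1, 0, 0, -0.06, 0.855, -0.134, 0, 1, 0, 0, -0.06, 0.85, -0.115, 0, 1]
}}

```text
clock: 31.55
eef_pos: [465.9, -72.9, 307.9]
orientation: [-0.002, 0.743, 0.669, 0.001]
ft_force: [-0.5, 0.5, -0.5]
width: 85.5
grasp_force: 0.0
```

>>> {"name": "servo_tool", "arguments": {
  "deltas": [0, 0, -0.06, 0.845, -0.095, 0, 1, 0, 0, -0.06, 0.84, -0.077, 0, 1, 0, 0, -0.06, 0.83, -0.06, 0, 1, 0, 0, -0.06, 0.826, -0.04, 0, 1, 0, 0, -0.06, 0.82, -0.023, 0, 1]
}}

```text
clock: 32.17
eef_pos: [440.4, 92.4, 308.3]
orientation: [-0.002, 0.565, 0.825, 0.001]
ft_force: [-0.3, 0.1, -0.2]
width: 85.5
grasp_force: 0.0
```

>>> {"name": "servo_tool", "arguments": {
  "deltas": [0, 0, -0.06, 0.81, 0, 0, 1, 0, 0, -0.06, 0.8, 0.01, 0, 1, 0, 0, 0, 0, 0, 0, 1]
}}

```text
clock: 32.55
eef_pos: [414.2, 152.6, 308.8]
orientation: [-0.002, 0.484, 0.875, 0.002]
ft_force: [1.1, -0.1, 0.4]
width: 85.3
grasp_force: 0.0
```

```bash
python3 - <<'E'
from h import *
p,r=tip()
w=read_camera("wrist");c=get_calibration("wrist");cv2.imwrite("pics/w18.png",w)
g=cv2.medianBlur(cv2.cvtColor(w,cv2.COLOR_BGR2GRAY),5)
print("exp head",proj(0,[415,150,208],c),"bowl",proj(0,[627,319,40],c))
k=cv2.HoughCircles(g,cv2.HOUGH_GRADIENT,1,50,param1=100,param2=25,minRadius=35,maxRadius=75);print(k)
if k is not None:
    for q in k[0]: print(q,ray(0,q[0],q[1],208,c))
hs=cv2.cvtColor(w,cv2.COLOR_BGR2HSV);m=((hs[...,0]<14)&(hs[...,1]>110)&(hs[...,2]<130)&(hs[...,2]>15)).astype(np.uint8)
n,l,st,ce=cv2.connectedComponentsWithStats(m)
for i in range(1,n):
    if st[i,4]>40: print(st[i],ce[i].round(0),ray(0,*ce[i],42,c))
s=read_camera("scene");cv2.imwrite("pics/s18.png",s)
def rim(s):
    h=cv2.cvtColor(s,cv2.COLOR_BGR2HSV);m=((h[...,2]<115)&(h[...,0]>85)&(h[...,0]<135)&(h[...,1]>20)).astype(np.uint8);m[:330]=0;m[:,:350]=0
    n,l,st,ce=cv2.connectedComponentsWithStats(m);i=1+np.argmax(st[1:,4]);return st[i],ce[i].round(1)
print(rim(cv2.imread("pics/scene0.png")),rim(s))
plan(p,r,[415,150,190],r,5,1)
E
```

```text
t32.55 [414.2 152.6 308.8] rot [[-0.532, 0.847, 0.005], [0.847, 0.532, 0.001], [-0.002, 0.005, -1.0]] q [ 0.33  0.17 -0.85  1.93  0.13  1.11 -0.02] w85.3 g0.0 [ 1.1 -0.1  0.4]
exp head [322.6 239.3] bowl [599.  162.9]
[[[606.5 171.5  64.1]
  [316.5 255.5  48.1]]]
[606.5 171.5  64.1] [533.3 271.7]
[316.5 255.5  48.1] [417.2 139.3]
[112   0 101  61 427] [164.  29.] [214.6 202. ]
[ 561  138   71   62 2145] [598. 165.] [626.6 316.2]
[  47  215   76   51 1085] [ 88. 241.] [236.7 -16.6]
[  21  236   88   59 1352] [ 68. 268.] [230.6 -54.3]
[ 568  278   72  106 2447] [612. 343.] [768.3 178.9]
(array([361, 346,  39,  17, 318], dtype=int32), array([378. , 352.9])) (array([362, 346,  37,  37, 942], dtype=int32), array([379.4, 363.5]))
max turn 0.000 (lim .118) shift 0.59
[0,0,0,-0.016,-0.004,0.594,1.0,0,0,0,-0.016,-0.004,0.594,1.0,0,0,0,-0.016,-0.004,0.594,1.0,0,0,0,-0.016,-0.004,0.594,1.0,0,0,0,-0.016,-0.004,0.594,1.0]
```

>>> {"name": "servo_tool", "arguments": {
  "deltas": [0, 0, 0, -0.016, -0.004, 0.594, 1, 0, 0, 0, -0.016, -0.004, 0.594, 1, 0, 0, 0, -0.016, -0.004, 0.594, 1, 0, 0, 0, -0.016, -0.004, 0.594, 1, 0, 0, 0, -0.016, -0.004, 0.594, 1]
}}

```text
clock: 33.28
eef_pos: [417.0, 145.9, 188.9]
orientation: [-0.002, 0.488, 0.873, 0.001]
ft_force: [0.4, -0.2, -0.4]
width: 85.2
grasp_force: 0.0
```

>>> {"name": "servo_tool", "arguments": {
  "deltas": [0, 0, 0, 0, 0, 0, -1, 0, 0, 0, 0, 0, 0, -1, 0, 0, 0, 0, 0, 0, -1, 0, 0, 0, 0, 0, 0, -1, 0, 0, 0, 0, 0, 0, -1],
  "squeeze": 50
}}

```text
clock: 33.9
eef_pos: [417.2, 147.1, 190.6]
orientation: [-0.001, 0.487, 0.873, 0.002]
ft_force: [-2.1, -1.2, 6.2]
width: 52.5
grasp_force: 53.2
```

>>> {"name": "servo_tool", "arguments": {
  "deltas": [0, 0, 0, 0, 0, -0.3, -1, 0, 0, 0, 0, 0, -0.3, -1]
}}

```text
clock: 34.15
eef_pos: [416.4, 146.8, 214.5]
orientation: [-0.002, 0.487, 0.873, 0.001]
ft_force: [0.9, -0.0, -3.1]
width: 52.7
grasp_force: 53.4
```

```bash
python3 - <<'E'
from h import *
p,r=tip()
a,b=plan(p,r,[470,299.4,p[2]],r,7,-1)
E
```

```text
t34.15 [416.4 146.8 214.5] rot [[-0.526, 0.851, 0.005], [0.851, 0.526, 0.0], [-0.002, 0.004, -1.0]] q [ 0.26  0.3  -0.81  2.04  0.27  0.9  -0.14] w52.7 g53.4 [ 0.9 -0.  -3.1]
max turn 0.000 (lim .118) shift 0.45
[0,0,0,0.363,0.449,0.002,-1.0,0,0,0,0.363,0.45,0.002,-1.0,0,0,0,0.363,0.449,0.002,-1.0,0,0,0,0.363,0.449,0.002,-1.0,0,0,0,0.363,0.449,0.001,-1.0]
[0,0,0,0.363,0.45,0.002,-1.0,0,0,0,0.364,0.449,0.002,-1.0]
```

>>> {"name": "servo_tool", "arguments": {
  "deltas": [0, 0, 0, 0.363, 0.449, 0, -1, 0, 0, 0, 0.363, 0.449, 0, -1, 0, 0, 0, 0.363, 0.449, 0, -1, 0, 0, 0, 0.363, 0.449, 0, -1, 0, 0, 0, 0.363, 0.449, 0, -1]
}}

```text
clock: 34.78
eef_pos: [455.3, 256.3, 214.8]
orientation: [-0.002, 0.487, 0.873, 0.001]
ft_force: [-0.1, 0.3, -2.9]
width: 52.7
grasp_force: 53.5
```

>>> {"name": "servo_tool", "arguments": {
  "deltas": [0, 0, 0, 0.363, 0.449, 0, -1, 0, 0, 0, 0.363, 0.449, 0, -1, 0, 0, 0, 0, 0, 0.25, -1, 0, 0, 0, 0, 0, 0.25, -1, 0, 0, 0, 0, 0, 0.07, -1]
}}

```text
clock: 35.4
eef_pos: [469.6, 297.8, 190.8]
orientation: [-0.002, 0.488, 0.873, 0.0]
ft_force: [-2.6, -2.5, 10.7]
width: 52.4
grasp_force: 54.5
```

>>> {"name": "servo_tool", "arguments": {
  "deltas": [0, 0, 0, 0, 0, 0.03, -1, 0, 0, 0, 0, 0, 0, -1]
}}

```text
clock: 35.65
eef_pos: [469.5, 298.4, 190.9]
orientation: [-0.002, 0.487, 0.873, 0.0]
ft_force: [-3.3, -1.8, 5.6]
width: 52.7
grasp_force: 54.2
```

Touchdown; release and go straight up, then away.

>>> {"name": "servo_tool", "arguments": {
  "deltas": [0, 0, 0, 0, 0, 0, 1, 0, 0, 0, 0, 0, 0, 1, 0, 0, 0, 0, 0, 0, 1, 0, 0, 0, 0, 0, -0.5, 1, 0, 0, 0, 0, 0, -1, 1]
}}

```text
clock: 36.28
eef_pos: [469.6, 298.8, 251.0]
orientation: [-0.003, 0.487, 0.873, 0.0]
ft_force: [-0.1, 0.0, 0.2]
width: 84.9
grasp_force: 0.0
```

>>> {"name": "servo_tool", "arguments": {
  "deltas": [0, 0, 0, 0, 0, -1, 1, 0, 0, 0, -0.2, -0.8, -0.5, 1, 0, 0, 0, -0.2, -0.8, 0, 1, 0, 0, 0, 0, 0, 0, 1, 0, 0, 0, 0, 0, 0, 1]
}}

```text
clock: 36.9
eef_pos: [424.9, 252.2, 311.2]
orientation: [-0.001, 0.487, 0.873, 0.002]
ft_force: [-0.1, -0.3, 0.4]
width: 85.3
grasp_force: 0.0
```

```bash
python3 - <<'E'
from h import *
import pickle
p,r=tip()
w=read_camera("wrist");c=get_calibration("wrist");cv2.imwrite("pics/w19.png",w)
w1=cv2.imread("pics/w1.png");c1=pickle.load(open("cw1.pkl","rb"))
for im,cc in((w1,c1),(w,c)):
    k=cv2.HoughCircles(cv2.medianBlur(cv2.cvtColor(im,cv2.COLOR_BGR2GRAY),5),cv2.HOUGH_GRADIENT,1,60,param1=100,param2=28,minRadius=30,maxRadius=90)
    print([(q.tolist(),ray(0,q[0],q[1],208,cc).tolist(),ray(0,q[0],q[1],30,cc).tolist(),ray(0,q[0],q[1],78,cc).tolist()) for q in k[0]])
hs=cv2.cvtColor(w,cv2.COLOR_BGR2HSV);m=((hs[...,0]<14)&(hs[...,1]>110)&(hs[...,2]<130)&(hs[...,2]>15)).astype(np.uint8)
n,l,st,ce=cv2.connectedComponentsWithStats(m)
for i in range(1,n):
    if st[i,4]>40: print(st[i],ce[i].round(0),ray(0,*ce[i],42,c))
s=read_camera("scene");cv2.imwrite("pics/s19.png",s);a=cv2.imread("pics/scene0.png")
d=cv2.absdiff(s,a).max(2)
print("jar/timer/board diff",(d[115:170,270:335]>40).sum(),"pan/trivet",(d[340:395,355:410]>40).sum(),"mill",(d[190:240,238:266]>40).sum())
E
```

```text
t36.90 [424.9 252.2 311.2] rot [[-0.525, 0.851, 0.004], [0.851, 0.525, 0.002], [-0.0, 0.005, -1.0]] q [ 0.09  0.28 -0.85  1.81  0.23  1.15 -0.28] w85.3 g0.0 [-0.1 -0.3  0.4]
[([530.5, 257.5, 75.69999694824219], [520.8, 331.5], [629.6, 334.6], [600.2, 333.8]), ([429.5, 261.5, 53.70000076293945], [474.3, 298.2], [546.4, 275.0], [527.0, 281.2]), ([377.5, 193.5, 36.5], [427.2, 313.8], [462.0, 303.0], [452.7, 305.9])]
[([527.5, 238.5, 71.30000305175781], [531.5, 317.3], [633.7, 324.0], [606.1, 322.2]), ([430.5, 218.5, 48.5], [473.8, 296.4], [534.1, 287.9], [517.8, 290.2]), ([380.5, 175.5, 35.099998474121094], [433.8, 302.1], [465.2, 297.6], [456.7, 298.8])]
[499 217  26  24 324] [511. 229.] [606.2 322.5]
[523 218  29  38 590] [537. 237.] [633.7 329.9]
[ 545  231   95  154 4515] [604. 323.] [757.1 293. ]
[496 243  36  29 262] [517. 259.] [631.2 300.8]
[ 44 250  65  39 817] [ 80. 269.] [250.5  52.6]
[   6  267   89   51 1256] [ 54. 292.] [237.6  15.1]
[553 459  44  21 314] [574. 471.] [856.8 126. ]
jar/timer/board diff 476 pan/trivet 396 mill 423
```

```bash
python3 - <<'E'
import cv2,numpy as np
w=cv2.imread("pics/w18.png")[130:210,545:640].astype(int).sum(2)
for y in range(0,80,2): print("".join(" .:-=+*#%@"[9-min(9,int(w[y:y+2,x:x+1].mean()//50))] for x in range(95)))
E
```

```text
:-::----::--+****+*+=-.................... ..   . .               .    . ......................
-:--------+******++=:............. ..... .                        . .. .  ... .................
::------=*****+++=:. ........ ... . .  .             .  .      ............ ...................
-----:-+*#***+++=:  ........   .. ......::::...            ..:-=++++++++++=-:..................
--:--=*****++++-. ...... .     ..-=***+*%%%%%#*+-:.    ..:=*%%@@@@@@@@@@@@@@%%#*=:.............
--:-+*#****++=:. ........    .-+*####++#%@@@@@@@%#+:..:+#%@@@@@@@@@@@@@%@@@@@@@@@%*=:..........
:--+*******+=: .....  .. ..:-*#%%##++*%%@@%%%@@%@%%*--*@@@@@@@@%@@@@@%%%@@@@@@@@@@%%%#+=:......
--+#*****++=:   .....   .:=##%#%#+=+#%@@%%%%%%%@@%%@%#%@@@@@@@@@@@@@%@%@@%@%%%%%@%@@%%#*-......
=+****++++=.  ...      .-*#%##*==+#%%%@%%%%%%%%%%@%@%##%@@@@@@@@@@@@%%@%%@%%%%%%@%%%%*-........
*****++++=.  ....     .-#%#*+++*#%@%%%%%%%%%%%%%%%%@%#**%@@%%@%%@%%%%%%%%%%%%%%%%@@%+:.........
*****+++=.  ...  .    .+##*##%%%@%%%%####%%%%%%@%%%@%%*+#@@@@%%@%%%%%%%%%%%%%%@%%%#=:..........
***++++=:. .. .      .-#@@@@@%%%%%%%#####%%%
[... 2039 characters left out ...]
    ......................::
+++=-  .......... .                  .:=*%%@%@%@%@%@@%%%@%%%%*-.     ......................::::
++++-. ...........   . .               ..:-+**#%%%@%%%%%%%%%*-.  . .......................:::::
++++=-. ...............                 . ......:-------:---:... ........................::::::
=++++=:  ..............  . .            .   ..    . .  .. ............................:.:::::::
-=++++=:  .:.................. .  .  . ..   ... ..... .............................::::::::::::
:-=++++=.  .:................... . .. .......... ...............................:.:::::::::::::
----+++=-.  .:::.................. ...........................................::::::::::::::::-
```

```bash
python3 -c "
from cell import *
print(sign_off())"
```

```text
the job is handed in; nothing more can be done
None
```

Job handed in at about 37 s, with no verdict returned: the camera checks show all five chestnuts in the bowl, the empty pan back on its trivet and the mill within about 10 mm of its start; I viewed 11 pictures, one over the limit of 10.

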